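# Magnetise the bar magnets under the guard hood

### The arm

A 6-joint arm with a two-finger parallel gripper is mounted at the origin on a cart in front of the work surface, level with it; the furniture and walls round the work are solid. World frame = base frame: x ahead of the robot, y to its left, z up, the work surface at z = 0. Lengths are in m, angles in rad, forces in N, time in s.
With the tool pointing down it reaches from about 0.25 to 0.775 m from the base axis. Payload 4 kg.
Tool frame: the origin (TCP) lies at the very end of the fingers, on their centre line; the grasp point (between the pads) lies 19 mm behind it; z points along the fingers, y is the line along which they close (so a half turn about z gives the same grasp; the last joint's range is limited). The gripper opens to 94 mm and grips with 3 to 60 N. Pads are 16 mm wide; open, the fingers measure 119 mm over their backs; the gripper's body (75 mm by 177 mm) begins 78 mm behind the grasp point.
Start: joints at [1.218, 0.087, 1.371, -0, 1.684, -0.103], TCP at [0.136, 0.533, 0.206] pointing down, gripper open.
Joint ranges: [-3.1, 3.1], [-0.76, 2.03], [0.27, 2.55], [-1.08, 4.22], [0.17, 2.65], [-2.57, 2.57]. Speed limits (rad/s): [2.79, 2.79, 3.14, 3.14, 3.14, 3.14].

### API

Orientations are given as [roll, pitch, yaw] about the fixed x, y, z axes, in that order (R = Rz(yaw) Ry(pitch) Rx(roll)).
In Python, from bench import robot, vision gives the robot as it stands.
- The arm moves only by the shell command python3 -m crank 'ROWS'. ROWS is JSON, a list of rows, each a list of 3 entries, a list of its own where there are three numbers: the closure, from 0 (fully open) to 1 (shut), then the shift along the tool's x, y, z in m, then the turn, a rotation vector about the tool's x, y, z in degrees. A call has 1 to 8 rows; each row shifts and turns the commanded pose from where the row before left it, along the tool's axes as they then stand; what a row does not reach is not made up. A row lasts 1/10 s, in which the tool goes at most 50 mm and 8.59 degrees, less where a joint would pass 70% of its speed; a pose out of reach is approached as far as the arm can. A call with a gripper value outside its range is refused whole. The fingers move at their own pace and stop on an object; the grip force is fixed at half the most. Time passes only in rows, so rows that do not move let the fingers close. It gives the time, the measured TCP pose, the force, the opening and the grip force at its end, in the units of the state.
- robot.get_obs(): the state, without advancing time (a new reading comes with each control period).
- vision.snapshot(name): name is "scene" or "top" or "wrist"; returns a dict with "color" (400x640x3 uint8, red, green, blue), "z_map" (400x640 float32, m along the optical axis (not along the pixel's ray), 0 where there is no reading), "fx", "fy", "cx", "cy" (pixels), "R" (3x3) and "t" (3): a world point X has camera coordinates R X + t. Camera axes: x right, y down, z forward; pixel columns grow to the right and rows downward; lengths in m; the calibration is good to about 2 mm. The wrist camera is an equidistant fisheye: a pixel r from the principal point sees the ray r / f radians off the axis. A picture is of the moment at which its call begins.
- robot.close_job(): hands the job in; it is judged then, once.
The state is a dict: "time": time; "joint_positions": joint angles; "qvel": joint speeds; "joint_torque": joint torques, N m; "tool_pos": TCP position; "ee_rot": TCP orientation; "wrist_force": force on the tool from outside, world axes, zero at the start; "wrist_torque": the same for the moment, N m; "width": finger opening in m; "finger_force": force on a finger pad.
Only numpy, scipy, OpenCV 4.12 (cv2) and the standard library are available. Lean on these libraries where they do the work, as an engineer would, in place of code of your own. Each camera call takes 0.05 s, during which the arm holds its last target. There are 200 camera calls.

### The job

Recharge the bar magnets in the bench magnetiser: take the spirit level off the pole bars and lay it flat on the table, and lay every bar magnet from the table down in a nest of its own across the two pole bars. Then break the hood's locked stay at its knuckle, lower the hood gently until it is fully shut without letting it fall, and only with the hood shut press the foot switch's treadle down to its stop for a second and let it come up again. Leave the other things on the table where they are.

Things in the scene. Friction and masses are not known exactly. Their poses are not given: they have to be found in the camera images.
- magnetiser: bench magnetiser: grey steel box fixed to the table, 200 deep (x), 272 wide (y), 80 high, 6 mm walls, open on top under a hinged hood. Origin: centre of its underside, on the table; x points from its front panel to the hinge side, y to its left. Inside, two dark notched pole bars run along y, one in front and one behind; a copper coil (59 mm high) at the right end, y = -104 mm
- nest0 (a point): centre of a bar magnet seated in the leftmost nest, 42.5 mm above the table; this frame's x runs along the nest (as the box's x). A nest is a pair of notches 22 wide and 12 deep, one in each pole bar; the magnet's ends lie on the bars. Nest floor at 37 mm, teeth beside it and end stops (87 mm apart) up to 49; between the bars a free gap 47 mm long, open down to 14 mm, leaves room for fingers
- nest1 (a point): the same for the nest 44 mm to the right of nest 0
- nest2 (a point): the same for the nest 88 mm to the right of nest 0
- nest3 (a point): the same for the nest 132 mm to the right of nest 0
- hood_hinge (a point): middle of the hood's hinge axis on the far upper edge of the box, 82 mm above the table; the axis runs along the box's y
- hood (a joint): hood angle, rad: 0 = locked open (85 degrees up, as at the start), growing as it closes, 1.48 = shut on the rim. The hood is a 10 mm thick frame with a clear window, 200 by 272 mm, 0.55 kg. Hinge and stay rub: with the stay broken it stays up by itself while more than about 60 degrees up (joint under 0.45); lower than that it falls shut hard unless it is held
- hood_bar (a point): middle of the hood's round steel grip bar, 12 mm thick and 112 long along the box's y, on two posts (100 mm apart) 37 mm beyond the hood's front edge, 237 mm from the hinge axis. It moves with the hood: at the top edge about 0.32 m above the table when open; when shut 37 mm in front of the box and 86 mm above the table
- stay_knuckle (a joint): knuckle of the folding lock stay on the box's right side (-y), rad: 0 = locked, a little past dead centre towards the operator, on its stop; 0.145 = dead centre; above that it is broken and folds on (3.0 with the hood shut). Locked, it keeps the hood from closing. It breaks when its knob is pushed away from the operator and down (or straight down) by 10 mm with a few newtons; 30 mm is plenty
- stay_knob (a point): centre of the black thumb knob on the stay's knuckle, 20 mm across and 24 long along the box's y, standing out to the right of the box, about 0.156 m above the table at the start. Pushing the open hood fully back again can lock the stay anew. The table to the front right of the box, between papers and foot switch, is free
- pedal (a joint): angle of the foot switch's treadle, rad: 0 = up (it springs back), 0.24 = down on its stop. About 5 N at the pad start it, 12 N hold it at the stop
- pedal_pad (a point): pressing point on the ribbed rubber top of the treadle, 95 mm from its hinge; about 61 mm above the table when up, 38 mm when down. The foot switch (dark cast base 150 by 96 mm, fixed to the table) has its hinge at the far end and the free end of its 128 by 78 mm treadle towards the robot
- magnet0_mid (a point): centre of a flat bar magnet, 15 wide (its x), 81 long (its y), 11 high, 85 g, one half red and the other green, lying on the table; from two to four of them are present (None if absent). Either way round will do
- magnet1_mid (a point): centre of a flat bar magnet, 15 wide (its x), 81 long (its y), 11 high, 85 g, one half red and the other green, lying on the table; from two to four of them are present (None if absent). Either way round will do
- magnet2_mid (a point): centre of a flat bar magnet, 15 wide (its x), 81 long (its y), 11 high, 85 g, one half red and the other green, lying on the table; from two to four of them are present (None if absent). Either way round will do
- magnet3_mid (a point): centre of a flat bar magnet, 15 wide (its x), 81 long (its y), 11 high, 85 g, one half red and the other green, lying on the table; from two to four of them are present (None if absent). Either way round will do
- level_mid (a point): centre of a small square aluminium spirit level, 14 by 80 (its y) by 14 mm, 50 g; at the start it lies across the two pole bars, on top of their teeth, its centre 56 mm above the table
- marker: marker pen lying between the box and the dip circle on the right, not part of the job
- screwdriver: screwdriver lying in front of the magnets, 178 long (its y) with a 23 mm handle, origin under its middle, not part of the job
- compass: round black pocket compass at the front right, not part of the job

How it is judged:
On the way, in this order (a step that is already met when the one before it is completed fails the run):
1. the spirit level lies flat on the table and every bar magnet lies in a nest (z of magnet0_mid in the frame of magnetiser between 0.036 and 0.0455 m and x of magnet0_mid in the frame of magnetiser between -0.02 and -0.004 m and y of magnet0_mid in the frame of magnetiser between -0.066 and 0.094 m and angle between the y axis of each of magnet0_mid, magnet1_mid, magnet2_mid, magnet3_mid and the x axis of magnetiser, either way round below 0.16 rad and angle between each of magnet0_mid, magnet1_mid, magnet2_mid, magnet3_mid's own z axis and vertical below 0.09 rad and z of magnet1_mid in the frame of magnetiser between 0.036 and 0.0455 m and x of magnet1_mid in the frame of magnetiser between -0.02 and -0.004 m and y of magnet1_mid in the frame of magnetiser between -0.066 and 0.094 m and z of magnet2_mid in the frame of magnetiser between 0.036 and 0.0455 m and x of magnet2_mid in the frame of magnetiser between -0.02 and -0.004 m and y of magnet2_mid in the frame of magnetiser between -0.066 and 0.094 m and z of magnet3_mid in the frame of magnetiser between 0.036 and 0.0455 m and x of magnet3_mid in the frame of magnetiser between -0.02 and -0.004 m and y of magnet3_mid in the frame of magnetiser between -0.066 and 0.094 m and height (world z) of level_mid below 0.03 m and angle between level_mid's own y axis and vertical between 1.45 and 1.69 rad and (x of level_mid in the frame of magnetiser below -0.107 m or x of level_mid in the frame of magnetiser above 0.107 m or y of level_mid in the frame of magnetiser below -0.143 m or y of level_mid in the frame of magnetiser above 0.143 m) and linear speed of level below 0.02 m/s), for 0.2 s.
2. the stay is broken at its knuckle (value of joint stay_knuckle above 0.3 rad), for 0.1 s.
3. the hood is shut (value of joint hood above 1.45 rad), for 0.2 s.
4. the treadle is down on its stop (value of joint pedal above 0.205 rad), for 0.3 s.
At the end, for the whole second after the job is handed in: every bar magnet that is present lies flat in a nest (down on the nest floor within 3 mm, along the nest), the spirit level lies flat on the table (or papers) outside the box, the hood is shut within 0.03 rad, the treadle has come up again, everything is at rest (all of step 1 and value of joint hood above 1.45 rad and value of joint pedal below 0.03 rad and linear speed of each of magnet0, magnet1, magnet2, magnet3 below 0.02 m/s); the robot touches nothing.
It fails at once if the hood slams: it turns faster than 1.2 rad/s in the last 0.12 rad before shut (value of joint hood above 1.36 rad and velocity of joint hood above 1.2 rad/s).
It fails at once if the treadle is pressed while the hood is open (value of joint pedal above 0.12 rad and value of joint hood below 1.42 rad).
It fails at once if the marker, screwdriver or compass is moved more than 3 cm (distance of any of marker, screwdriver, compass from where it was at the start of the episode above 0.03 m).
Of magnet0, magnet1, magnet2, magnet3 only 2 to 4 are there at a start; the rules pass over those that are not, and their reading is None.
At some moment in a run one of magnet0, magnet1, magnet2, magnet3 may be knocked a few centimetres aside while the robot is not near it.
It also fails if it takes over 210 s, if anything falls off the work surface, if the arm or the gripper's body presses on something with over 40 N, if the wrist force passes 120 N, or if a joint passes its speed limit or range.

## Working session

There is one attempt and no reset: what is moved stays moved. The work goes in short steps, Python scripts to look and compute and a shell command to move; the robot and the scene stay as the last step left them, time stands still between calls to the robot, and variables do not carry over. Pictures are saved under pics/ and viewed, at most 14 in all, crops included, and the job is handed in when it is done.

```bash
mkdir -p pics; ls
cat > h.py <<'E'
import numpy as np, cv2
from bench import robot, vision
def snap(name,fn=None):
    s=vision.snapshot(name)
    np.savez(''+name+'.npz',**{k:np.array(v) for k,v in s.items()})
    if fn: cv2.imwrite('pics/'+fn,s['color'][:,:,::-1])
    return s
def load(name): return dict(np.load(''+name+'.npz'))
def px(s,u,v,z=None):
    """world pt of pixel; if z given intersect with plane world z"""
    R=s['R'];t=s['t'];C=-R.T@t
    d=R.T@np.array([(u-s['cx'])/s['fx'],(v-s['cy'])/s['fy'],1.])
    if z is None: return C+d*s['z_map'][int(round(v)),int(round(u))]
    return C+d*(z-C[2])/d[2]
def cloud(s):
    v,u=np.mgrid[0:400,0:640]
    c=np.stack([(u-s['cx'])/s['fx'],(v-s['cy'])/s['fy'],np.ones_like(u,float)],-1)*s['z_map'][...,None]
    return (c-s['t'])@s['R']
E
python3 - <<'E'
from h import *
a=snap('scene','s1.png');b=snap('top','t1.png')
for s in(a,b): print(-s['R'].T@s['t'],s['fx'],s['R'].round(2).tolist())
print(robot.get_obs())
E
```

```text
pics
[ 0.03950933 -0.94898823  0.95265007] 456.3731641215162 [[0.89, -0.45, -0.01], [-0.27, -0.53, -0.8], [0.36, 0.72, -0.59]]
[ 0.32361789 -0.01991762  1.34913198] 447.53860053127784 [[0.01, -1.0, -0.0], [-0.99, -0.01, -0.17], [0.17, 0.01, -0.99]]
{'time': 0.1, 'joint_positions': array([ 1.21790740e+00,  8.78923129e-02,  1.37206427e+00,  4.95761069e-06,
        1.68357793e+00, -1.03111595e-01]), 'qvel': array([-2.44640519e-04, -1.54259746e-03, -4.20969636e-03, -1.02734705e-03,
        1.05900596e-03,  8.50026466e-05]), 'joint_torque': array([ 2.54727653e-03, -3.41253591e+01, -3.03302050e+01,  7.20649632e-02,
        3.04261514e-02, -1.06333248e-04]), 'tool_pos': array([0.13579796, 0.53248312, 0.20443478]), 'ee_rot': array([-3.13966161e+00, -2.04775064e-04,  2.89181568e+00]), 'wrist_force': array([-0.21640131, -0.58203313,  0.51194999]), 'wrist_torque': array([-0.05661898,  0.01687964,  0.0334844 ]), 'finger_force': 0.0, 'width': 0.09376396835490428}
```

View pics/s1.png

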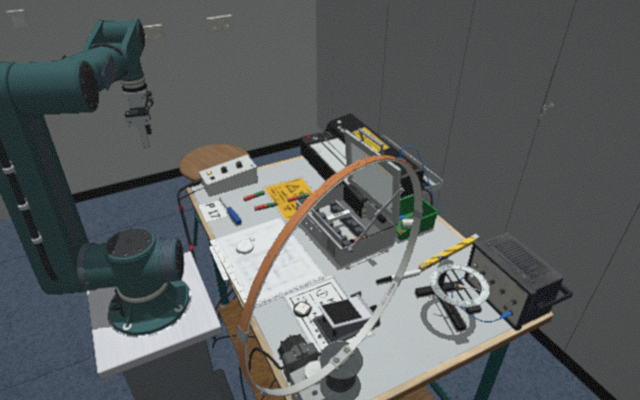

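View pics/t1.png

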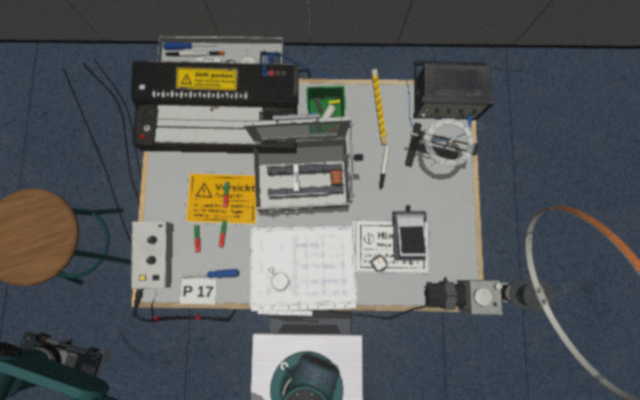

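The scene shows three magnets left of the box, with the box at centre and the foot switch at right. In the top view the magnets are near (226,195), (223,235) and (197,238), the level near (296,176), the switch near (409,235) and the knob near (357,157). I'll enlarge these areas.

Run:
```python
from h import *
b=load('top')
def crop(u0,v0,w,h,k,fn):
    c=cv2.resize(b['color'][v0:v0+h,u0:u0+w],None,fx=k,fy=k,interpolation=cv2.INTER_CUBIC)
    cv2.imwrite('pics/'+fn,c[:,:,::-1])
crop(180,110,200,150,4,'c1.png')
hsv=cv2.cvtColor(b['color'],cv2.COLOR_RGB2HSV)
P=cloud(b)
for u,v in[(226,195),(223,235),(197,238),(296,176),(356,157),(409,235),(405,215),(411,250),(320,123),(258,212),(347,208)]: print(u,v,P[v,u].round(3))
sub=hsv[170:260,180:245]
m=((sub[...,1]>120)&((sub[...,0]<8)|(sub[...,0]>172)|((sub[...,0]>60)&(sub[...,0]<95)))).astype(np.uint8)
m=cv2.morphologyEx(m,cv2.MORPH_CLOSE,np.ones((3,3)))
n,l,st,ce=cv2.connectedComponentsWithStats(m)
for i in range(1,n):
    if st[i,4]<30: continue
    ys,xs=np.where(l==i); Q=np.array([px(b,x+180,y+170,0.011) for x,y in zip(xs,ys)])[:,:2]
    (c,sz,a)=cv2.minAreaRect((Q*1000).astype(np.float32)); w,V=np.linalg.eigh(np.cov(Q.T)); d=V[:,1]
    print(st[i,4],c,sz,Q.mean(0).round(4),np.degrees(np.arctan2(d[1],d[0])).round(1))
```

```text
226 195 [0.554 0.255 0.009]
223 235 [0.431 0.258 0.012]
197 238 [0.422 0.336 0.01 ]
296 176 [0.603 0.04  0.065]
356 157 [ 0.636 -0.127  0.164]
409 235 [ 0.435 -0.289  0.053]
405 215 [ 0.495 -0.282  0.038]
411 250 [ 0.391 -0.292  0.064]
320 123 [ 0.697 -0.027  0.265]
258 212 [ 0.504  0.157 -0.001]
347 208 [ 0.519 -0.114 -0.001]
43 (536.299560546875, 255.24612426757812) (33.79365921020508, 9.112412452697754) [0.5372 0.2555] 178.2
60 (433.28826904296875, 260.1466979980469) (11.475756645202637, 69.16017150878906) [0.4259 0.2605] 174.5
73 (417.2791748046875, 335.10211181640625) (68.80615997314453, 11.952573776245117) [0.4111 0.3347] -173.1
```

View pics/c1.png

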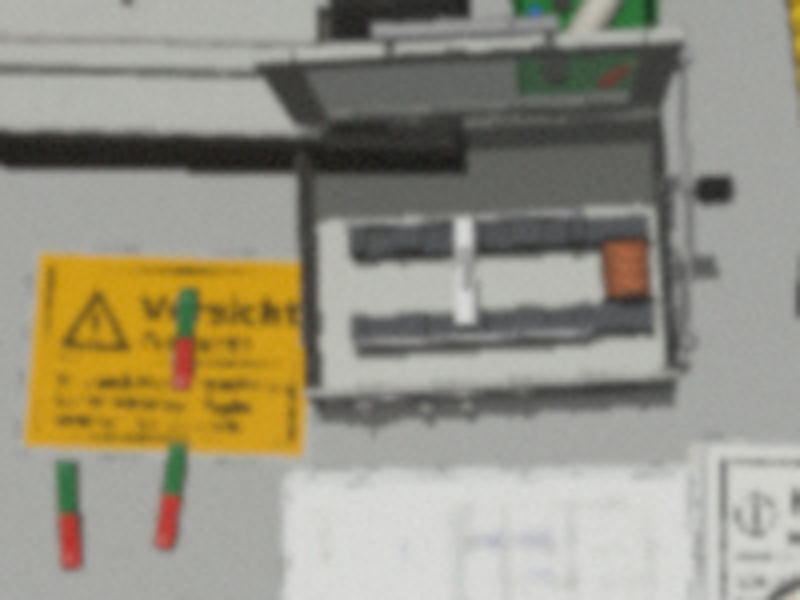

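The crop (4x, offset 180,110) shows the box turned slightly. Front rim corners are at (316,393) and (675,374), the front bar runs (352,330)–(652,310), the level runs from (465,220) to (465,322), and the knob is at (714,189).

Run:
```python
from h import *
b=load('top')
f=lambda x,y,z:px(b,180+x/4,110+y/4,z).round(4)
for n,x,y,z in[('rimFL',316,391,.08),('rimFR',676,372,.08),('barFL',354,326,.049),('barFR',600,310,.049),('barRL',352,240,.049),('barRR',648,230,.049),('levF',466,322,.063),('levR',463,218,.063),('knob',714,189,.156),('coil',626,268,.059),('m0a',188,292,.011),('m0b',181,388,.011),('m1a',178,446,.011),('m1b',165,548,.011),('m2a',67,462,.011),('m2b',71,568,.011),('boxbotL',318,415,0),('boxbotR',676,398,0)]: print(n,f(x,y,z))
P=cloud(b).reshape(-1,3)
# rim points
m=(abs(P[:,2]-.08)<.006)&(P[:,0]>.45)&(P[:,0]<.78)&(abs(P[:,1]-.02)<.2)
print(m.sum()); r=cv2.minAreaRect((P[m][:,:2]*1000).astype(np.float32)); print(r)
# pedal pts
m=(P[:,2]>.03)&(P[:,2]<.09)&(P[:,0]>.3)&(P[:,0]<.56)&(P[:,1]<-.2)&(P[:,1]>-.4)
print(m.sum(),cv2.minAreaRect((P[m][:,:2]*1000).astype(np.float32)), P[m].mean(0))
# hood points
m=(P[:,2]>.12)&(P[:,2]<.36)&(P[:,0]>.5)&(P[:,0]<.85)&(abs(P[:,1]-.02)<.2)
Q=P[m];print(Q.min(0),Q.max(0)); t=Q[Q[:,2]>.29]; print(t.mean(0),len(t),t.min(0),t.max(0))
```

```text
rimFL [0.5054 0.144  0.08  ]
rimFR [ 0.5223 -0.1139  0.08  ]
barFL [0.5586 0.1215 0.049 ]
barFR [ 0.5728 -0.06    0.049 ]
barRL [0.6237 0.1249 0.049 ]
barRR [ 0.6339 -0.0954  0.049 ]
levF [0.56   0.0382 0.063 ]
levR [0.638  0.0419 0.063 ]
knob [ 0.6377 -0.1343  0.156 ]
coil [ 0.6026 -0.0786  0.059 ]
m0a [0.5903 0.2531 0.011 ]
m0b [0.5163 0.2551 0.011 ]
m1a [0.4722 0.2553 0.011 ]
m1b [0.3958 0.2615 0.011 ]
m2a [0.4591 0.3382 0.011 ]
m2b [0.3801 0.3308 0.011 ]
boxbotL [0.4984 0.1522 0.    ]
boxbotR [ 0.5148 -0.1198  0.    ]
1108
((649.2196044921875, 48.186279296875), (281.1565856933594, 334.57049560546875), 3.594886302947998)
1228 ((401.86651611328125, -312.00732421875), (233.25570678710938, 113.41427612304688), 15.988280296325684) [ 0.43555495 -0.29895104  0.05108192]
[ 0.59450669 -0.14358729  0.12002732] [0.84996748 0.21963355 0.32689022]
[0.69175819 0.03094675 0.32188239] 230 [ 0.68352241 -0.0241062   0.31307489] [0.70179924 0.08657159 0.32689022]
```

```bash
cat >> h.py <<'E'
from scipy.spatial.transform import Rotation as Ro
B=np.array([.611,.023]);TH=np.radians(3.6)
def box(x,y,z): c,s=np.cos(TH),np.sin(TH); return np.array([B[0]+c*x-s*y,B[1]+s*x+c*y,z])
def inbox(p): c,s=np.cos(TH),np.sin(TH); d=np.array(p[:2])-B; return np.array([c*d[0]+s*d[1],-s*d[0]+c*d[1]])
def plan(*wps,yaw=None):
    """first the turn (rotvec, deg, tool axes), then shifts in the turned frame (mm)"""
    o=robot.get_obs(); R=Ro.from_euler('xyz',o['ee_rot']); p=o['tool_pos']
    print('at',p.round(4),'rpy',np.degrees(o['ee_rot']).round(1),'w',round(o['width'],4),'t',o['time'])
    T=R if yaw is None else Ro.from_euler('xyz',[180,0,yaw],degrees=True)
    print('turn',np.degrees((R.inv()*T).as_rotvec()).round(2))
    for w in wps: w=np.array(w,float); print('->',w.round(3),'shift mm',(T.inv().apply(w-p)*1000).round(1)); p=w
E
python3 - <<'E'
from h import *
print(inbox((.599,.040)))
plan((.50,.15,.205),(.599,.040,.205),(.599,.040,.150),yaw=183.6)
E
```

```text
[-0.01090888  0.01771994]
at [0.1358 0.5325 0.2044] rpy [-179.9   -0.   165.7] w 0.0938 t 0.1
turn [ -0.11  -0.03 -17.91]
-> [0.5   0.15  0.205] shift mm [-339.5 -404.6   -0.6]
-> [0.599 0.04  0.205] shift mm [ -91.9 -116.    -0. ]
-> [0.599 0.04  0.15 ] shift mm [ 0. -0. 55.]
```

```bash
python3 -m crank '[[0.6,[0,0,0],[0,0,-6]],[0.6,[0,0,0],[0,0,-6]],[0.6,[0,0,0],[0,0,-6]],[0.6,[-0.03,-0.038,0],[0,0,0]],[0.6,[-0.03,-0.038,0],[0,0,0]],[0.6,[-0.03,-0.038,0],[0,0,0]],[0.6,[-0.03,-0.038,0],[0,0,0]],[0.6,[-0.03,-0.038,0],[0,0,0]]]' && python3 -m crank '[[0.6,[-0.03,-0.038,0],[0,0,0]],[0.6,[-0.03,-0.038,0],[0,0,0]],[0.6,[-0.03,-0.038,0],[0,0,0]],[0.6,[-0.03,-0.038,0],[0,0,0]],[0.6,[-0.03,-0.038,0],[0,0,0]],[0.6,[-0.03,-0.038,0],[0,0,0]],[0.6,[0,0,0],[0,0,0]]]'
python3 - <<'E'
from h import *
plan((.599,.040,.150),yaw=183.6)
E
```

```text
time: 0.9
tool_pos: [0.2985, 0.3513, 0.2051]
ee_rot: [-3.141, -0.0, -3.077]
wrist_force: [0.0, 0.4, -0.1]
width: 0.0382
finger_force: 0.0
time: 1.6
tool_pos: [0.4947, 0.1325, 0.2041]
ee_rot: [-3.139, -0.001, -3.085]
wrist_force: [-0.5, 0.5, -0.6]
width: 0.0374
finger_force: 0.0
at [0.4947 0.1325 0.2041] rpy [-1.799e+02 -1.000e-01 -1.767e+02] w 0.0374 t 1.6
turn [-0.13 -0.07 -0.33]
-> [0.599 0.04  0.15 ] shift mm [-98.3 -98.8  54.1]
```

```bash
python3 -m crank '[[0.6,[-0.033,-0.033,0.01],[0,0,0]],[0.6,[-0.033,-0.033,0.01],[0,0,0]],[0.6,[-0.032,-0.033,0.014],[0,0,0]],[0.6,[0,0,0],[0,0,0]]]'
python3 - <<'E'
from h import *
plan((.599,.040,.150),yaw=183.6)
s=snap('wrist','w1.png');print(s['R'].round(3).tolist(),-s['R'].T@s['t'],s['fx'],s['cx'],s['cy'])
E
```

```text
time: 2.0
tool_pos: [0.5971, 0.0413, 0.1665]
ee_rot: [-3.141, -0.007, -3.082]
wrist_force: [-0.4, -0.2, -0.6]
width: 0.0378
finger_force: 0.0
at [0.5971 0.0413 0.1665] rpy [-180.    -0.4 -176.6] w 0.0378 t 2.0
turn [-0.04 -0.39 -0.17]
-> [0.599 0.04  0.15 ] shift mm [-1.8 -1.5 16.5]
[[-0.06, 0.998, -0.001], [0.973, 0.059, 0.221], [0.221, 0.012, -0.975]] [0.53434796 0.03781894 0.3466832 ] 309.70691628693146 317.17298225418085 201.97151390623551
```

View pics/w1.png

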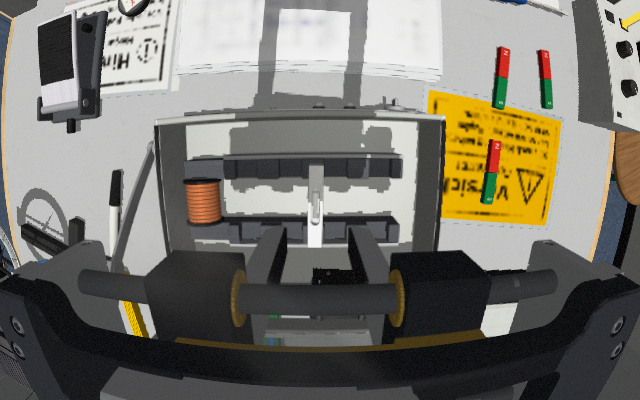

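The wrist view shows the level at about (316,165)–(315,245), the bars, the three magnets (N ends at (495,142), (503,48) and (544,52)), and the fingers straddling the level. I'll enlarge the bars.

```bash
cat >> h.py <<'E'
def ray(s,u,v):
    a=(u-s['cx'])/s['fx'];b=(v-s['cy'])/s['fy'];r=np.hypot(a,b)+1e-9
    d=np.array([a/r*np.sin(r),b/r*np.sin(r),np.cos(r)]); return s['R'].T@d
def wx(s,u,v,z):
    C=-s['R'].T@s['t'];d=ray(s,u,v); return C+d*(z-C[2])/d[2]
E
python3 - <<'E'
from h import *
s=load('wrist')
c=cv2.resize(s['color'][100:260,140:460],None,fx=2.5,fy=2.5,interpolation=cv2.INTER_CUBIC)
cv2.imwrite('pics/c2.png',c[:,:,::-1])
for n,u,v,z in[('m0a',495,141,.011),('m0b',488,203,.011),('m1a',503,48,.011),('m1b',500,108,.011),('m2a',544,51,.011),('m2b',547,107,.011),('levF',316,164,.063),('rimFL',445,117,.08),('rimFR',155,121,.08)]:
    p=wx(s,u,v,z);print(n,p.round(4),inbox(p).round(4))
E
```

```text
m0a [0.522  0.2522 0.011 ] [-0.0745  0.2343]
m0b [0.5989 0.2537 0.011 ] [0.0024 0.231 ]
m1a [0.4025 0.2589 0.011 ] [-0.1933  0.2485]
m1b [0.4806 0.256  0.011 ] [-0.1155  0.2407]
m2a [0.3875 0.3297 0.011 ] [-0.2038  0.3201]
m2b [0.4644 0.3359 0.011 ] [-0.1267  0.3215]
levF [0.563  0.0382 0.063 ] [-0.0469  0.0182]
rimFL [0.5094 0.1515 0.08  ] [-0.0933  0.1346]
rimFR [ 0.5263 -0.1152  0.08  ] [-0.0932 -0.1326]
```

View pics/c2.png

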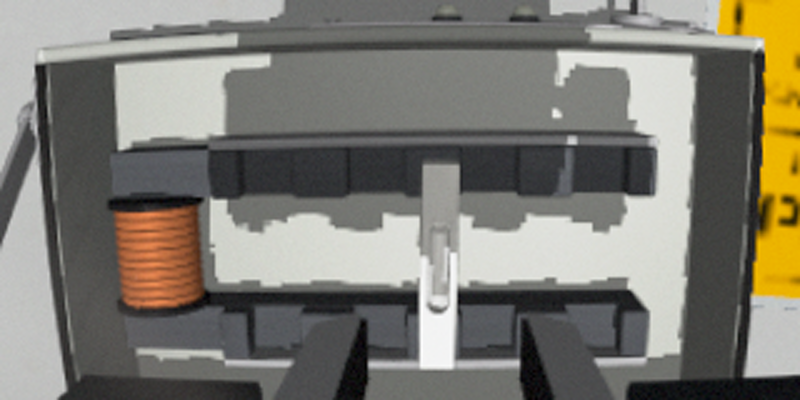

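Run:
```python
from h import *
s=load('wrist')
f=lambda x,y,z:wx(s,140+x/2.5,100+y/2.5,z)
for n,x,y,z in[('FBrear',430,195,.049),('FBrear',545,193,.049),('RBfront',390,306,.049),('RBfrontL',640,306,.049),('FBfront',430,147,.049),('levR',438,370,.063),('levF',440,162,.063)]+[('nF%d'%i,x,185,.043) for i,x in enumerate([598,488,376,269])]+[('toothR',x,330,.049) for x in(275,388,495,600)]:
    p=f(x,y,z);print(n,p.round(4),inbox(p).round(4))
```

```text
FBrear [0.5783 0.0352 0.049 ] [-0.0319  0.0142]
FBrear [0.5747 0.0799 0.049 ] [-0.0327  0.0591]
RBfront [0.6241 0.0217 0.049 ] [ 0.013  -0.0021]
RBfrontL [0.6184 0.1235 0.049 ] [0.0137 0.0999]
FBfront [0.5596 0.0341 0.049 ] [-0.0506  0.0143]
levR [0.6449 0.0423 0.063 ] [0.0351 0.0171]
levF [0.5638 0.0383 0.063 ] [-0.0462  0.0182]
nF0 [0.5708 0.1019 0.043 ] [-0.0352  0.0813]
nF1 [0.5738 0.0578 0.043 ] [-0.0349  0.0371]
nF2 [0.5764 0.0135 0.043 ] [-0.0351 -0.0073]
nF3 [ 0.5787 -0.0298  0.043 ] [-0.0356 -0.0507]
toothR [ 0.6376 -0.0254  0.049 ] [ 0.0235 -0.05  ]
toothR [0.6343 0.0213 0.049 ] [ 0.0232 -0.0032]
toothR [0.6317 0.0646 0.049 ] [0.0232 0.0402]
toothR [0.6294 0.1078 0.049 ] [0.0237 0.0835]
```

```bash
sed -i 's/^B=np.array.*;TH/B=np.array([.613,.024]);TH/' h.py
python3 -m crank '[[0.6,[-0.004,-0.001,0.04],[0,0,0]],[0.6,[0,0,0.04],[0,0,0]],[0.6,[0,0,0.035],[0,0,0]],[0.6,[0,0,0.007],[0,0,0]],[0.6,[0,0,0],[0,0,0]],[1,[0,0,0],[0,0,0]],[1,[0,0,0],[0,0,0]],[1,[0,0,0],[0,0,0]]]' && python3 -m crank '[[1,[0,0,0],[0,0,0]],[1,[0,0,0],[0,0,0]],[1,[0,0,-0.03],[0,0,0]],[1,[0,0,-0.03],[0,0,0]],[1,[0,0,-0.03],[0,0,0]],[1,[0,0,-0.02],[0,0,0]],[1,[0,0,0],[0,0,0]]]'
python3 - <<'E'
from h import *
plan((.40,.12,.14),(.40,.12,.003))
E
```

```text
time: 2.85
tool_pos: [0.6019, 0.0438, 0.052]
ee_rot: [-3.141, 0.004, -3.077]
wrist_force: [-0.0, 1.1, -0.2]
width: 0.0172
finger_force: 0.1
time: 3.55
tool_pos: [0.6024, 0.0438, 0.1635]
ee_rot: [-3.141, 0.007, -3.077]
wrist_force: [0.8, -0.0, -0.6]
width: 0.0134
finger_force: 30.0
at [0.6024 0.0438 0.1635] rpy [-180.     0.4 -176.3] w 0.0134 t 3.55
turn [0. 0. 0.]
-> [0.4  0.12 0.14] shift mm [197.2  89.1  22. ]
-> [0.4   0.12  0.003] shift mm [1.00e+00 1.00e-01 1.37e+02]
```

```bash
python3 -m crank '[[1,[0.039,0.018,0],[0,0,0]],[1,[0.04,0.018,0],[0,0,0]],[1,[0.039,0.018,0],[0,0,0]],[1,[0.04,0.018,0],[0,0,0]],[1,[0.039,0.017,0.02],[0,0,0]],[1,[0,0,0.04],[0,0,0]],[1,[0,0,0.04],[0,0,0]],[1,[0,0,0.04],[0,0,0]]]' && python3 -m crank '[[1,[0,0,0.01],[0,0,0]],[1,[0,0,0],[0,0,0]],[1,[0,0,0],[0,0,0]]]'
```

```text
time: 4.35
tool_pos: [0.3966, 0.12, 0.0169]
ee_rot: [3.142, -0.001, -3.077]
wrist_force: [0.7, -0.6, -1.1]
width: 0.0133
finger_force: 30.0
time: 4.65
tool_pos: [0.3961, 0.1198, 0.0088]
ee_rot: [-3.142, -0.005, -3.077]
wrist_force: [-3.6, -0.0, 4.9]
width: 0.0139
finger_force: 32.8
```

```bash
python3 -m crank '[[0.6,[0,0,0],[0,0,0]],[0.6,[0,0,0],[0,0,0]],[0.6,[0,0,0],[0,0,0]],[0.6,[0,0,-0.03],[0,0,0]],[0.6,[0,0,-0.04],[0,0,0]],[0.6,[0,0,-0.04],[0,0,0]],[0.6,[0,0,0],[0,0,0]]]'
cat >> h.py <<'E'
def mags(s,z=.011,fish=True):
    hsv=cv2.cvtColor(s['color'],cv2.COLOR_RGB2HSV);H,S,V=hsv[...,0],hsv[...,1],hsv[...,2]
    m=((S>110)&(V>50)&((H<7)|(H>172)|((H>60)&(H<95)))).astype(np.uint8)
    m=cv2.morphologyEx(m,cv2.MORPH_CLOSE,np.ones((7,7)))
    n,l,st,ce=cv2.connectedComponentsWithStats(m)
    for i in range(1,n):
        if st[i,4]<120: continue
        ys,xs=np.where(l==i); Q=np.array([(wx if fish else px)(s,x,y,z) for x,y in zip(xs,ys)])[:,:2]
        c,sz,a=cv2.minAreaRect((Q*1000).astype(np.float32)); w,V2=np.linalg.eigh(np.cov(Q.T)); d=V2[:,1]
        if 60<max(sz)<110: print('mag px',ce[i].round(),'c',np.round(c,1),'size',np.round(sz,1),'mean',(Q.mean(0)*1000).round(1),'dir deg',np.degrees(np.arctan2(d[1],d[0])).round(1))
E
python3 - <<'E'
from h import *
plan((.55,.254,.12),(.55,.254,.003))
mags(snap('wrist','w2.png'))
E
```

```text
time: 5.35
tool_pos: [0.402, 0.1206, 0.1254]
ee_rot: [3.14, 0.012, -3.077]
wrist_force: [1.0, -0.1, 1.2]
width: 0.0377
finger_force: 0.0
at [0.402  0.1206 0.1254] rpy [ 179.9    0.7 -176.3] w 0.0377 t 5.35
turn [0. 0. 0.]
-> [0.55  0.254 0.12 ] shift mm [-156.2  123.6    7.4]
-> [0.55  0.254 0.003] shift mm [ 1.40e+00 -1.00e-01  1.17e+02]
mag px [502. 223.] c [424.2 332. ] size [80.5 19.9] mean [419.4 332.4] dir deg -170.7
```

View pics/w2.png

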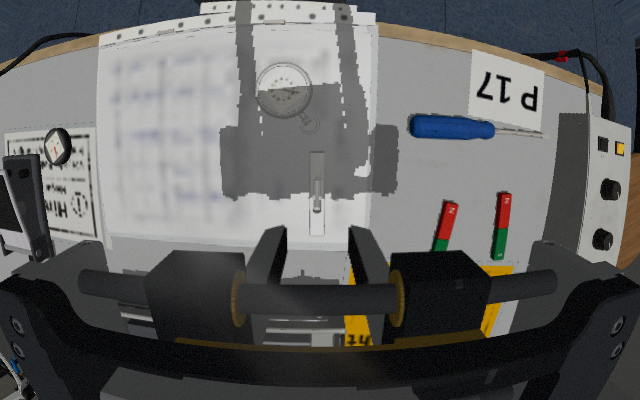

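The level lies on the papers, from (317,152) to (316,235), and magnet 2 is at (502,225). Next I check the console's height, which is close to the gripper body's path.

Run:
```python
from h import *
b=load('top');P=cloud(b)
Q=P[222:288,132:174].reshape(-1,3);Q=Q[Q[:,2]>.03];print(np.percentile(Q,[2,50,98],axis=0).round(3))
Q=Q[Q[:,2]>.06];print(Q.min(0),Q.max(0))
plan((.424,.332,.12),(.424,.332,.003))
```

```text
[[0.28  0.407 0.037]
 [0.369 0.45  0.064]
 [0.459 0.504 0.086]]
[ 0.28126235 -0.01991762  0.0600122 ] [0.46285737 0.51006041 1.34913198]
at [0.4002 0.1203 0.1224] rpy [ 180.     0.4 -176.3] w 0.0375 t 5.4
turn [0. 0. 0.]
-> [0.424 0.332 0.12 ] shift mm [-37.3 209.8   2.8]
-> [0.424 0.332 0.003] shift mm [ 8.00e-01 -1.00e-01  1.17e+02]
```

```bash
python3 -m crank '[[0.5,[-0.008,0.042,0],[0,0,0]],[0.5,[-0.008,0.042,0],[0,0,0]],[0.5,[-0.007,0.042,0],[0,0,0]],[0.5,[-0.007,0.042,0],[0,0,0]],[0.5,[-0.007,0.043,0],[0,0,1]],[0.5,[0,0,0.03],[0,0,0]],[0.5,[0,0,0],[0,0,0]]]'
python3 - <<'E'
from h import *
s=snap('wrist','w3.png'); mags(s)
plan((.424,.332,.003),yaw=184.5)
E
```

```text
time: 6.1
tool_pos: [0.4177, 0.3317, 0.0832]
ee_rot: [-3.135, -0.01, -3.093]
wrist_force: [-0.2, -1.2, -0.7]
width: 0.047
finger_force: 0.0
mag px [321. 214.] c [424.5 335.4] size [80.2 14.5] mean [422.8 335.2] dir deg -173.6
mag px [235. 221.] c [438.7 260. ] size [16.  78.9] mean [432.9 260.6] dir deg 174.2
at [0.4187 0.3315 0.0852] rpy [-179.7   -0.5 -177.3] w 0.0468 t 6.15
turn [-0.27 -0.46 -1.76]
-> [0.424 0.332 0.003] shift mm [-5.3  0.1 82.2]
```

View pics/w3.png

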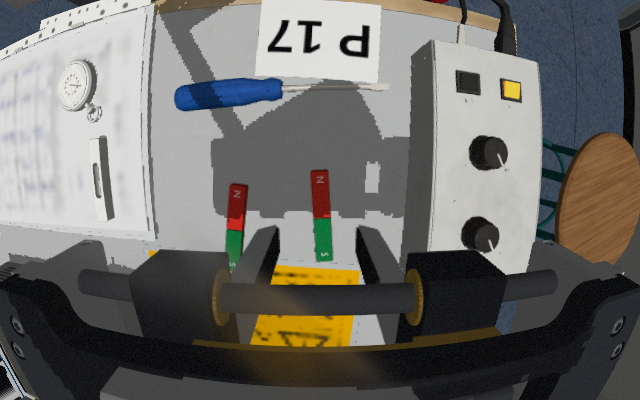

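```bash
python3 -m crank '[[0.5,[-0.005,0.0035,0],[0,0,-3.5]],[0.5,[0,0,0.035],[0,0,0]],[0.5,[0,0,0.03],[0,0,0]],[0.5,[0,0,0.012],[0,0,0]],[0.5,[0,0,0],[0,0,0]],[0.5,[0,0,0],[0,0,0]]]'
```

```text
time: 6.75
tool_pos: [0.4271, 0.3366, 0.0138]
ee_rot: [3.141, 0.002, -3.034]
wrist_force: [0.7, 0.6, -0.1]
width: 0.0471
finger_force: 0.0
```

```bash
python3 -m crank '[[0.5,[0.002,0,0.009],[0,0,0]],[0.5,[0,0,0],[0,0,0]],[0.5,[0,0,0],[0,0,0]]]'
```

```text
time: 7.05
tool_pos: [0.4244, 0.3366, 0.004]
ee_rot: [3.141, 0.001, -3.033]
wrist_force: [0.9, 0.5, -0.4]
width: 0.047
finger_force: 0.0
```

```bash
python3 -m crank '[[0.5,[0,0,0.001],[0,0,0]],[1,[0,0,0],[0,0,0]],[1,[0,0,0],[0,0,0]],[1,[0,0,0],[0,0,0]],[1,[0,0,0],[0,0,0]],[1,[0,0,0],[0,0,0]],[1,[0,0,0],[0,0,0]],[1,[0,0,-0.02],[0,0,0]]]' && python3 -m crank '[[1,[0,0,-0.04],[0,0,0]],[1,[0,0,-0.04],[0,0,0]],[1,[0,0,-0.04],[0,0,0]],[1,[0,0,0],[0,0,0]]]'
python3 - <<'E'
from h import *
n=box(-.012,.08,.0)
plan((n[0],n[1],.147),(n[0],n[1],.042),yaw=183.6)
s=snap('wrist');o=robot.get_obs();mags(s,z=o['tool_pos'][2]+.0065)
E
```

```text
time: 7.85
tool_pos: [0.4219, 0.3349, 0.0195]
ee_rot: [-3.138, -0.007, -3.034]
wrist_force: [-0.2, 0.1, -1.0]
width: 0.0145
finger_force: 30.0
time: 8.25
tool_pos: [0.4276, 0.3386, 0.1498]
ee_rot: [3.136, 0.012, -3.034]
wrist_force: [0.7, 0.1, -0.8]
width: 0.0144
finger_force: 30.0
at [0.4276 0.3386 0.1498] rpy [ 179.7    0.7 -173.8] w 0.0144 t 8.25
turn [0.36 0.68 2.59]
-> [0.596 0.103 0.147] shift mm [-153.3 -245.6    2.8]
-> [0.596 0.103 0.042] shift mm [  0.  -0. 105.]
mag px [317. 228.] c [423.7 338.3] size [71. 15.] mean [421.4 338. ] dir deg -174.0
```

```bash
python3 -m crank '[[1,[0,0,0],[0,0,2.6]],[1,[-0.025,-0.041,0],[0,0,0]],[1,[-0.025,-0.041,0],[0,0,0]],[1,[-0.026,-0.041,0],[0,0,0]],[1,[-0.026,-0.041,0],[0,0,0]],[1,[-0.026,-0.041,0],[0,0,0]],[1,[-0.025,-0.041,0],[0,0,0]],[1,[0,0,0],[0,0,0]]]' && python3 -m crank '[[1,[0,0,0.03],[0,0,0]],[1,[0,0,0],[0,0,0]],[1,[0,0,0],[0,0,0]],[1,[0,0,0],[0,0,0]]]'
python3 - <<'E'
from h import *
n=box(-.012,.08,.0)
plan((n[0],n[1],.147),(n[0],n[1],.042),yaw=183.6)
s=snap('wrist','w4.png');o=robot.get_obs();mags(s,z=o['tool_pos'][2]+.0065);mags(s)
c=cv2.resize(s['color'][90:290,180:440],None,fx=3,fy=3,interpolation=cv2.INTER_CUBIC)
cv2.imwrite('pics/c4.png',c[:,:,::-1])
E
```

```text
time: 9.1
tool_pos: [0.5937, 0.0949, 0.139]
ee_rot: [-3.139, -0.004, -3.086]
wrist_force: [-0.1, 0.4, -0.5]
width: 0.0146
finger_force: 30.0
time: 9.5
tool_pos: [0.5922, 0.1012, 0.1129]
ee_rot: [3.141, 0.0, -3.078]
wrist_force: [-0.4, 0.2, -1.3]
width: 0.0147
finger_force: 30.0
at [0.5922 0.1012 0.1129] rpy [ 180.     0.  -176.4] w 0.0147 t 9.5
turn [0.01 0.02 0.05]
-> [0.596 0.103 0.147] shift mm [ -3.9   1.6 -34.1]
-> [0.596 0.103 0.042] shift mm [  0.  -0. 105.]
mag px [317. 227.] c [586.5 101. ] size [69.5 15. ] mean [584.3 100.8] dir deg -176.3
mag px [482.  63.] c [441.2 256.3] size [18.6 80.9] mean [441.1 256.5] dir deg 175.2
mag px [469. 177.] c [560.4 251.6] size [18.8 79.3] mean [559.3 251.5] dir deg 179.3
```

View pics/c4.png

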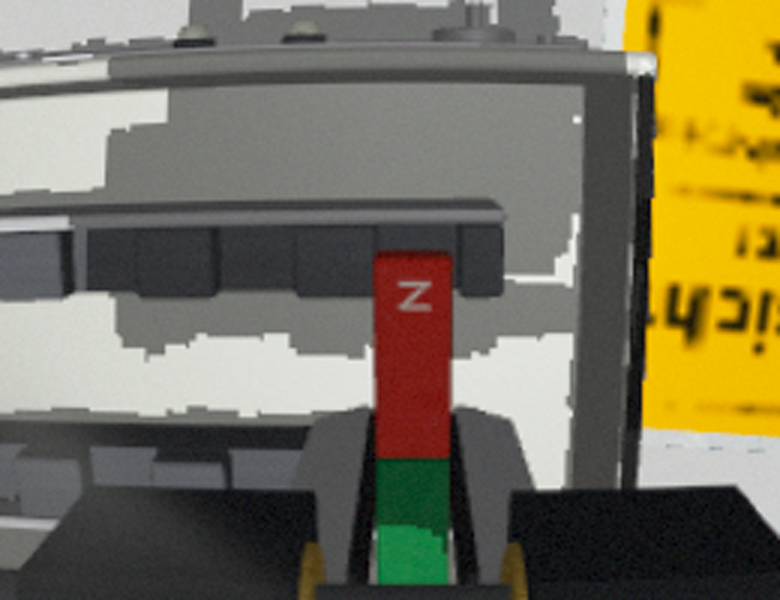

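Run:
```python
from h import *
s=load('wrist')
f=lambda x,y,z:wx(s,180+x/3,90+y/3,z)
for n,x,y,z in[('toothL',459,260,.049),('toothR',375,260,.049),('t2L',295,260,.049),('t2R',217,260,.049),('FBrear',416,296,.049),('stop',416,224,.049),('RBfrontT',190,450,.049),('magF',413,252,.1185)]:
    p=f(x,y,z);print(n,p.round(4),inbox(p).round(4))
```

```text
toothL [0.5638 0.1121 0.049 ] [-0.0436  0.091 ]
toothR [0.5652 0.0899 0.049 ] [-0.0436  0.0688]
t2L [0.5665 0.0686 0.049 ] [-0.0437  0.0474]
t2R [0.5676 0.0474 0.049 ] [-0.0438  0.0262]
FBrear [0.5742 0.1014 0.049 ] [-0.0339  0.0796]
stop [0.5549 0.1001 0.049 ] [-0.0532  0.0796]
RBfrontT [0.6225 0.0401 0.049 ] [0.0105 0.0155]
magF [0.5526 0.0991 0.1185] [-0.0555  0.0787]
```

```bash
python3 -m crank '[[1,[-0.0035,0.0015,0.02],[0,0,0]],[1,[0,0,0.02],[0,0,0]],[1,[0,0,0.015],[0,0,0]],[1,[0,0,0],[0,0,0]],[1,[0,0,0],[0,0,0]],[1,[0,0,0],[0,0,0]]]'
python3 - <<'E'
from h import *
n=box(-.0115,.08,.0)
plan((n[0],n[1],.042),yaw=183.6)
s=snap('wrist')
o=robot.get_obs();mags(s,z=o['tool_pos'][2]+.0065)
c=cv2.resize(s['color'][90:290,180:440],None,fx=3,fy=3,interpolation=cv2.INTER_CUBIC)
cv2.imwrite('pics/c5.png',c[:,:,::-1])
E
```

```text
time: 10.15
tool_pos: [0.5967, 0.1023, 0.059]
ee_rot: [3.141, 0.003, -3.079]
wrist_force: [-0.5, 0.5, -0.9]
width: 0.0145
finger_force: 30.0
at [0.5967 0.1023 0.059 ] rpy [ 1.800e+02  1.000e-01 -1.764e+02] w 0.0145 t 10.15
turn [ 0.01  0.15 -0.01]
-> [0.596 0.103 0.042] shift mm [ 0.2  0.8 17. ]
mag px [510.  49.] c [463.4 217.9] size [14.9 62.2] mean [464.4 218. ] dir deg 174.2
mag px [497. 181.] c [553.4 214.3] size [14.9 60.2] mean [552.1 214.6] dir deg 179.7
mag px [317. 228.] c [591.3 102.1] size [69.8 15.1] mean [589.3 101.9] dir deg -176.5
```

View pics/c5.png

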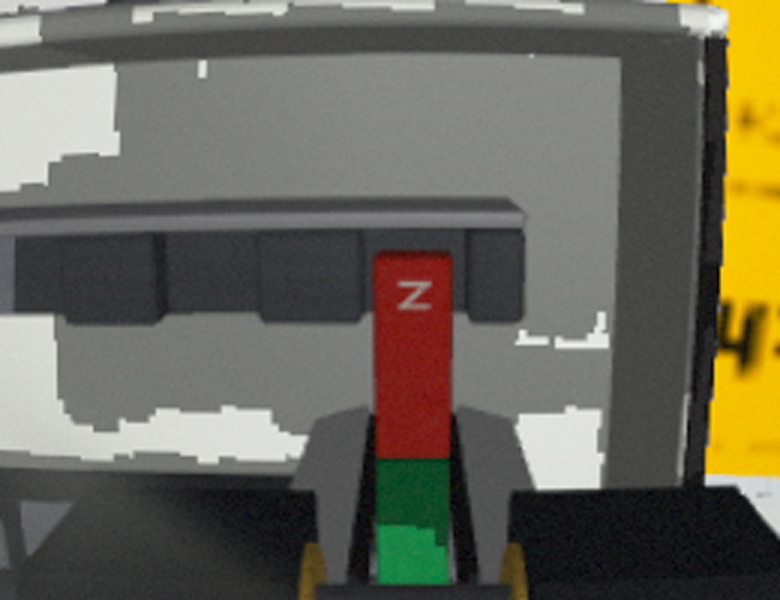

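```bash
python3 - <<'E'
from h import *
s=load('wrist')
f=lambda x,y,z:wx(s,180+x/3,90+y/3,z)
for n,x,y,z in[('tL',468,270,.049),('tR',362,270,.049),('stop',416,232,.049),('magF',413,253,.0655),('ml',373,253,.0655),('mr',452,253,.0655)]:
    p=f(x,y,z);print(n,p.round(4),inbox(p).round(4))
E
python3 -m crank '[[1,[0,0.0005,0.009],[0,0,0]],[1,[0,0,0],[0,0,0]],[1,[0,0,0],[0,0,0]],[1,[0,0,0.004],[0,0,0]],[1,[0,0,0],[0,0,0]]]'
```

```text
tL [0.5624 0.112  0.049 ] [-0.045  0.091]
tR [0.5638 0.0901 0.049 ] [-0.0449  0.069 ]
stop [0.5552 0.1007 0.049 ] [-0.0528  0.0802]
magF [0.5572 0.1002 0.0655] [-0.0509  0.0796]
ml [0.5577 0.0927 0.0655] [-0.0509  0.072 ]
mr [0.5568 0.1075 0.0655] [-0.0509  0.0869]
time: 10.7
tool_pos: [0.5954, 0.1026, 0.0439]
ee_rot: [3.142, -0.001, -3.079]
wrist_force: [0.1, 0.3, -1.2]
width: 0.0144
finger_force: 30.0
```

```bash
python3 -m crank '[[1,[0,0,0.002],[0,0,0]],[1,[0,0,0],[0,0,0]],[1,[0,0,0.002],[0,0,0]],[1,[0,0,0],[0,0,0]],[1,[0,0,0],[0,0,0]]]'
```

```text
time: 11.2
tool_pos: [0.5957, 0.1027, 0.0404]
ee_rot: [3.142, -0.0, -3.079]
wrist_force: [0.3, -1.3, -1.1]
width: 0.014
finger_force: 30.0
```

```bash
python3 -m crank '[[1,[0,0,0.002],[0,0,0]],[1,[0,0,0],[0,0,0]],[1,[0,0,0.001],[0,0,0]],[1,[0,0,0],[0,0,0]]]'; python3 -m crank '[[0.7,[0,0,0],[0,0,0]],[0.7,[0,0,0],[0,0,0]],[0.7,[0,0,0],[0,0,0]],[0.7,[0,0,-0.03],[0,0,0]],[0.7,[0,0,-0.04],[0,0,0]],[0.7,[0,0,-0.03],[0,0,0]],[0.7,[0,0,0],[0,0,0]],[0.7,[0,0,0],[0,0,0]]]'
python3 - <<'E'
from h import *
s=snap('wrist')
mags(s,z=.048);mags(s)
c=cv2.resize(s['color'][40:290,180:510],None,fx=2.4,fy=2.4,interpolation=cv2.INTER_CUBIC)
cv2.imwrite('pics/c6.png',c[:,:,::-1])
plan((.5605,.252,.14),(.5605,.252,.003),yaw=180)
E
```

```text
time: 11.6
tool_pos: [0.5961, 0.1027, 0.0395]
ee_rot: [3.142, 0.001, -3.079]
wrist_force: [-3.2, 0.1, 8.1]
width: 0.0146
finger_force: 30.0
time: 12.4
tool_pos: [0.596, 0.1027, 0.1376]
ee_rot: [3.142, 0.001, -3.079]
wrist_force: [0.4, -1.0, -0.1]
width: 0.0281
finger_force: 0.0
mag px [470.  62.] c [452.1 237.2] size [16.1 70.8] mean [451.5 237.8] dir deg 175.8
mag px [458. 170.] c [556.8 233.2] size [15.9 70. ] mean [556.5 233.1] dir deg 178.7
mag px [317. 202.] c [596.4 102.6] size [79.5 14.8] mean [595.2 102.6] dir deg -176.4
mag px [470.  62.] c [441.1 256.2] size [18.3 80.6] mean [440.5 256.9] dir deg 175.8
mag px [458. 170.] c [560.2 251.7] size [18.1 79.6] mean [559.9 251.6] dir deg 178.7
mag px [317. 202.] c [605.3 103.2] size [90.5 16.8] mean [603.9 103.2] dir deg -176.4
at [0.5951 0.1026 0.136 ] rpy [ 1.800e+02 -1.000e-01 -1.764e+02] w 0.0283 t 12.45
turn [ 0.   -0.12  3.59]
-> [0.56  0.252 0.14 ] shift mm [ 34.6 149.4  -4. ]
-> [0.56  0.252 0.003] shift mm [  0.  -0. 137.]
```

View pics/c6.png

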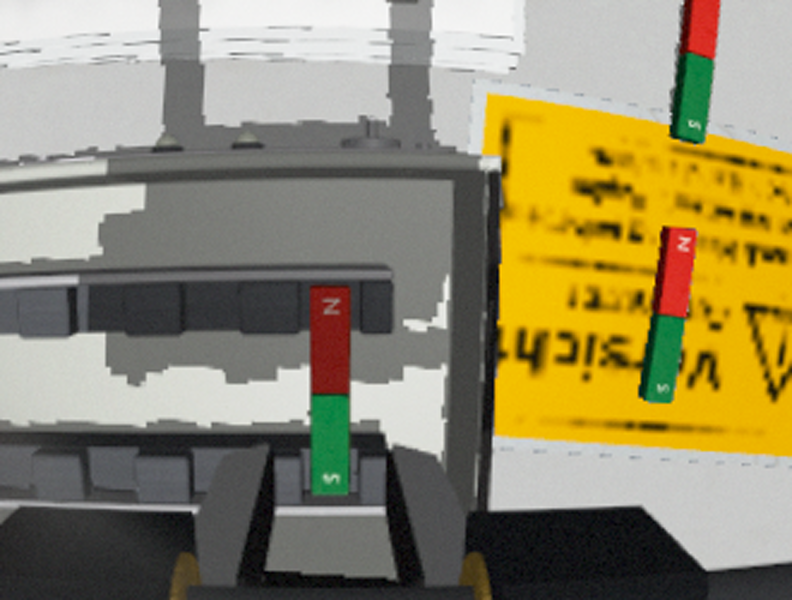

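```bash
python3 -m crank '[[0.5,[0,0,0],[0,0,4.9]],[0.5,[0.0095,0.0375,0],[0,0,0]],[0.5,[0.0095,0.0375,0],[0,0,0]],[0.5,[0.0095,0.0375,0],[0,0,0]],[0.5,[0.0095,0.0375,0],[0,0,0]],[0.5,[0,0,0.04],[0,0,0]],[0.5,[0,0,0],[0,0,0]],[0.5,[0,0,0],[0,0,0]]]'
python3 - <<'E'
from h import *
s=snap('wrist','w7.png')
mags(s)
plan((.5605,.253,.004))
E
```

```text
time: 13.25
tool_pos: [0.5593, 0.2526, 0.0944]
ee_rot: [-3.139, -0.006, 3.119]
wrist_force: [0.7, -1.0, -0.1]
width: 0.0471
finger_force: 0.0
mag px [321.  69.] c [440.8 258.9] size [14.6 79.4] mean [441.4 258.9] dir deg 174.6
mag px [319. 203.] c [560.  254.1] size [13.9 78.9] mean [558.  254.2] dir deg 178.8
at [0.5608 0.2527 0.0965] rpy [-1.799e+02 -1.000e-01  1.786e+02] w 0.0469 t 13.3
turn [0. 0. 0.]
-> [0.56  0.253 0.004] shift mm [ 0.   0.4 92.5]
```

```bash
python3 -m crank '[[0.5,[0,0.001,0.03],[0,0,0]],[0.5,[0,0,0.03],[0,0,0]],[0.5,[0,0,0.02],[0,0,0]],[0.5,[0,0,0.008],[0,0,0]],[0.5,[0,0,0],[0,0,0]],[0.5,[0,0,0],[0,0,0]],[0.5,[0,0,0],[0,0,0]]]'
```

```text
time: 14.0
tool_pos: [0.5628, 0.2548, 0.0118]
ee_rot: [3.14, 0.004, 3.118]
wrist_force: [0.2, 0.2, -0.2]
width: 0.0469
finger_force: 0.0
```

```bash
python3 -m crank '[[0.5,[0.002,0,0.007],[0,0,0]],[0.5,[0,0,0],[0,0,0]],[0.5,[0,0,0.001],[0,0,0]],[0.5,[0,0,0],[0,0,0]],[0.5,[0,0,0],[0,0,0]]]';  python3 -m crank '[[1,[0,0,0],[0,0,0]],[1,[0,0,0],[0,0,0]],[1,[0,0,0],[0,0,0]],[1,[0,0,0],[0,0,0]],[1,[0,0,0],[0,0,0]],[1,[0,0,0],[0,0,0]],[1,[0,0,-0.02],[0,0,0]],[1,[0,0,-0.04],[0,0,0]]]' && python3 -m crank '[[1,[0,0,-0.04],[0,0,0]],[1,[0,0,-0.04],[0,0,0]],[1,[0,0,0],[0,0,0]],[1,[0,0,0],[0,0,0]],[1,[0,0,0],[0,0,0]]]'
python3 - <<'E'
from h import *
n=box(-.0115,.036,.0)
plan((n[0],n[1],.14),(n[0],n[1],.06),yaw=183.6)
s=snap('wrist');o=robot.get_obs();mags(s,z=o['tool_pos'][2]+.0065)
E
```

```text
time: 14.5
tool_pos: [0.5592, 0.2546, 0.0015]
ee_rot: [3.142, 0.0, 3.119]
wrist_force: [-0.9, -0.1, 0.5]
width: 0.047
finger_force: 0.0
time: 15.3
tool_pos: [0.5559, 0.2534, 0.0573]
ee_rot: [-3.138, -0.01, 3.119]
wrist_force: [0.5, -0.8, -2.2]
width: 0.0152
finger_force: 30.0
time: 15.8
tool_pos: [0.558, 0.2541, 0.139]
ee_rot: [-3.14, -0.004, 3.119]
wrist_force: [0.4, -0.3, -2.0]
width: 0.0148
finger_force: 30.0
at [0.558  0.2541 0.139 ] rpy [-179.9   -0.2  178.7] w 0.0148 t 15.8
turn [-0.07 -0.23 -4.91]
-> [0.599 0.059 0.14 ] shift mm [ -29.  -197.1   -1. ]
-> [0.599 0.059 0.06 ] shift mm [ 0. -0. 80.]
mag px [317. 228.] c [553.3 254.6] size [14.9 68.8] mean [551.1 254.5] dir deg 178.4
```

```bash
python3 -m crank '[[1,[0,0,0],[0,0,-4.9]],[1,[-0.006,-0.04,0],[0,0,0]],[1,[-0.006,-0.04,0],[0,0,0]],[1,[-0.006,-0.04,0],[0,0,0]],[1,[-0.006,-0.04,0],[0,0,0]],[1,[-0.004,-0.037,0],[0,0,0]],[1,[0,0,0.03],[0,0,0]],[1,[0,0,0],[0,0,0]]]' && python3 -m crank '[[1,[0,0,0.03],[0,0,0]],[1,[0,0,0.012],[0,0,0]],[1,[0,0,0],[0,0,0]],[1,[0,0,0],[0,0,0]],[1,[0,0,0],[0,0,0]],[1,[0,0,0],[0,0,0]]]'
python3 - <<'E'
from h import *
n=box(-.0115,.036,.0)
plan((n[0],n[1],.06),yaw=183.6)
s=snap('wrist');o=robot.get_obs();mags(s,z=o['tool_pos'][2]+.0065);mags(s,z=.048)
c=cv2.resize(s['color'][90:290,180:440],None,fx=3,fy=3,interpolation=cv2.INTER_CUBIC)
cv2.imwrite('pics/c8.png',c[:,:,::-1])
E
```

```text
time: 16.65
tool_pos: [0.5956, 0.0584, 0.1048]
ee_rot: [3.141, -0.012, -3.081]
wrist_force: [-0.9, 0.1, -1.3]
width: 0.0143
finger_force: 30.0
time: 17.25
tool_pos: [0.6004, 0.06, 0.0711]
ee_rot: [-3.142, 0.003, -3.079]
wrist_force: [0.2, 0.8, -0.3]
width: 0.0146
finger_force: 30.0
at [0.6004 0.06   0.0711] rpy [-180.     0.2 -176.4] w 0.0146 t 17.25
turn [-0.    0.16  0.01]
-> [0.599 0.059 0.06 ] shift mm [ 1.2 -0.7 11.1]
mag px [317. 228.] c [595.3  59.6] size [69.3 15.3] mean [593.4  59.6] dir deg -176.4
mag px [538.  57.] c [456.2 224.2] size [17.9 69.2] mean [455.9 224.7] dir deg 175.4
mag px [379. 208.] c [587.2 101.6] size [62.8 16.1] mean [585.5 101.3] dir deg -175.7
mag px [317. 228.] c [605.4  60.2] size [81.1 17.9] mean [603.2  60.2] dir deg -176.4
```

View pics/c8.png

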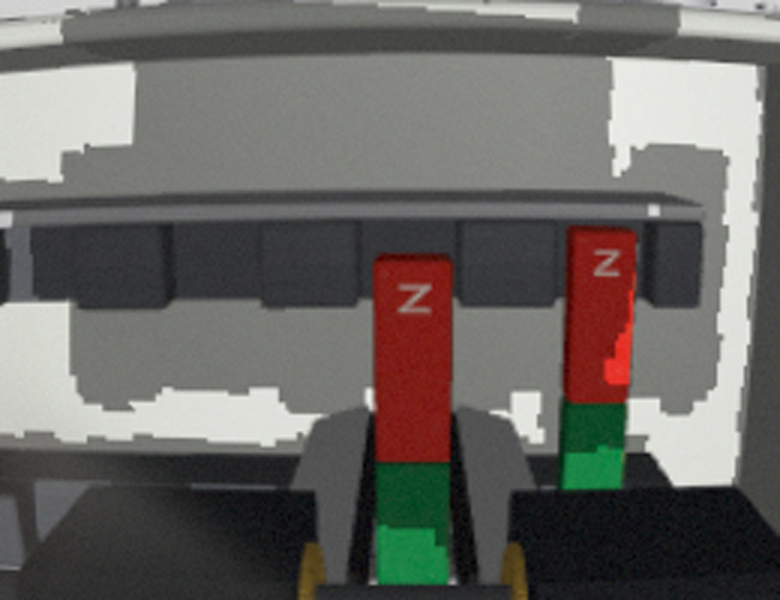

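```bash
python3 -m crank '[[1,[0.0005,-0.001,0.015],[0,0,0]],[1,[0,0,0],[0,0,0]],[1,[0,0,0.005],[0,0,0]],[1,[0,0,0],[0,0,0]],[1,[0,0,0.003],[0,0,0]],[1,[0,0,0],[0,0,0]],[1,[0,0,0],[0,0,0]]]' && python3 -m crank '[[1,[0,0,0.003],[0,0,0]],[1,[0,0,0],[0,0,0]],[1,[0,0,0.002],[0,0,0]],[1,[0,0,0],[0,0,0]],[1,[0,0,0],[0,0,0]]]'
```

```text
time: 18.0
tool_pos: [0.5991, 0.0587, 0.0465]
ee_rot: [3.142, 0.0, -3.079]
wrist_force: [0.8, 0.0, -0.1]
width: 0.0145
finger_force: 30.0
time: 18.5
tool_pos: [0.599, 0.0587, 0.0414]
ee_rot: [3.142, -0.0, -3.079]
wrist_force: [-0.0, -0.1, -0.5]
width: 0.0143
finger_force: 30.0
```

```bash
python3 -m crank '[[1,[0,0,0.002],[0,0,0]],[1,[0,0,0],[0,0,0]],[1,[0,0,0.002],[0,0,0]],[1,[0,0,0],[0,0,0]]]'; python3 -m crank '[[0.7,[0,0,0],[0,0,0]],[0.7,[0,0,0],[0,0,0]],[0.7,[0,0,0],[0,0,0]],[0.7,[0,0,-0.03],[0,0,0]],[0.7,[0,0,-0.04],[0,0,0]],[0.7,[0,0,-0.03],[0,0,0]],[0.7,[0,0,0],[0,0,0]],[0.7,[0,0,0],[0,0,0]]]'
python3 - <<'E'
from h import *
s=snap('wrist')
mags(s,z=.048);mags(s)
plan((.435,.2585,.14),(.435,.2585,.003),yaw=174.8)
E
```

```text
time: 18.9
tool_pos: [0.5992, 0.0587, 0.0385]
ee_rot: [3.142, 0.001, -3.079]
wrist_force: [-2.0, -0.3, 4.4]
width: 0.0146
finger_force: 30.0
time: 19.7
tool_pos: [0.5994, 0.0587, 0.1378]
ee_rot: [3.142, 0.001, -3.079]
wrist_force: [-0.7, 0.8, -0.6]
width: 0.028
finger_force: 0.0
mag px [503.  67.] c [452.6 231.4] size [17.1 71.2] mean [451.6 232. ] dir deg 176.0
mag px [317. 202.] c [599.9  58.4] size [79.7 14.8] mean [598.7  58.6] dir deg -176.2
mag px [366. 196.] c [596.2 102.3] size [80.3 15.6] mean [590.6 102. ] dir deg -174.6
mag px [503.  67.] c [441.2 255.7] size [19.5 80.9] mean [440.1 256.4] dir deg 176.0
mag px [317. 202.] c [608.8  59. ] size [90.6 16.8] mean [607.4  59.2] dir deg -176.2
mag px [366. 196.] c [604.6 108.9] size [91.3 17.7] mean [598.3 108.5] dir deg -174.6
at [0.5984 0.0587 0.1361] rpy [ 1.800e+02 -1.000e-01 -1.764e+02] w 0.0281 t 19.75
turn [ 0.   -0.1   8.79]
-> [0.435 0.258 0.14 ] shift mm [180.9 184.2  -3.9]
-> [0.435 0.258 0.003] shift mm [  0.  -0. 137.]
```

```bash
python3 -m crank '[[0.5,[0,0,0],[0,0,4.4]],[0.5,[0,0,0],[0,0,4.4]],[0.5,[0.0293,0.0307,0],[0,0,0]],[0.5,[0.0293,0.0307,0],[0,0,0]],[0.5,[0.0293,0.0307,0],[0,0,0]],[0.5,[0.0293,0.0307,0],[0,0,0]],[0.5,[0.0293,0.0307,0],[0,0,0]],[0.5,[0.0293,0.0307,0],[0,0,0]]]' && python3 -m crank '[[0.5,[0,0,0.03],[0,0,0]],[0.5,[0,0,0.02],[0,0,0]],[0.5,[0,0,0],[0,0,0]],[0.5,[0,0,0],[0,0,0]],[0.5,[0,0,0],[0,0,0]]]'
python3 - <<'E'
from h import *
s=snap('wrist','w9.png')
mags(s)
plan((.4405,.2585,.004))
E
```

```text
time: 20.55
tool_pos: [0.4381, 0.2586, 0.1347]
ee_rot: [-3.139, -0.004, 3.05]
wrist_force: [0.5, 0.9, -0.4]
width: 0.0471
finger_force: 0.0
time: 21.05
tool_pos: [0.4413, 0.258, 0.088]
ee_rot: [3.141, 0.001, 3.05]
wrist_force: [-0.4, -0.2, 0.1]
width: 0.0471
finger_force: 0.0
mag px [318. 203.] c [439.7 258.9] size [14.2 79.6] mean [438.3 259.2] dir deg 174.6
at [0.4416 0.2581 0.0884] rpy [1.799e+02 1.000e-01 1.747e+02] w 0.0474 t 21.1
turn [0. 0. 0.]
-> [0.44  0.258 0.004] shift mm [ 1.2  0.2 84.4]
```

```bash
python3 -m crank '[[0.5,[0.0015,0.001,0.03],[0,0,0]],[0.5,[0,0,0.03],[0,0,0]],[0.5,[0,0,0.016],[0,0,0]],[0.5,[0,0,0],[0,0,0]],[0.5,[0,0,0],[0,0,0]],[0.5,[0,0,0.005],[0,0,0]],[0.5,[0,0,0],[0,0,0]],[0.5,[0,0,0],[0,0,0]]]'
```

```text
time: 21.9
tool_pos: [0.4398, 0.2594, 0.0073]
ee_rot: [3.141, 0.001, 3.051]
wrist_force: [-0.7, 0.9, 0.1]
width: 0.047
finger_force: 0.0
```

```bash
python3 -m crank '[[0.5,[0,0,0.005],[0,0,0]],[0.5,[0,0,0],[0,0,0]],[0.5,[0,0,0],[0,0,0]],[1,[0,0,0],[0,0,0]],[1,[0,0,0],[0,0,0]],[1,[0,0,0],[0,0,0]],[1,[0,0,0],[0,0,0]],[1,[0,0,0],[0,0,0]]]';  python3 -m crank '[[1,[0,0,0],[0,0,0]],[1,[0,0,-0.02],[0,0,0]],[1,[0,0,-0.04],[0,0,0]],[1,[0,0,-0.04],[0,0,0]],[1,[0,0,-0.035],[0,0,0]],[1,[0,0,0],[0,0,0]],[1,[0,0,0],[0,0,0]],[1,[0,0,0],[0,0,0]]]'
python3 - <<'E'
from h import *
n=box(-.0115,-.008,.0)
plan((n[0],n[1],.14),(n[0],n[1],.06),yaw=183.6)
s=snap('wrist');o=robot.get_obs();mags(s,z=o['tool_pos'][2]+.0065)
E
```

```text
time: 22.7
tool_pos: [0.4393, 0.2592, 0.0015]
ee_rot: [3.141, 0.0, 3.051]
wrist_force: [0.1, -0.2, 0.8]
width: 0.0145
finger_force: 30.0
time: 23.5
tool_pos: [0.4381, 0.2587, 0.1342]
ee_rot: [-3.14, -0.003, 3.051]
wrist_force: [-1.0, -0.2, -0.7]
width: 0.0145
finger_force: 30.0
at [0.4381 0.2587 0.1342] rpy [-179.9   -0.2  174.8] w 0.0145 t 23.5
turn [-0.09 -0.21 -8.81]
-> [0.602 0.015 0.14 ] shift mm [-148.3 -253.2   -5.8]
-> [0.602 0.015 0.06 ] shift mm [ 0. -0. 80.]
mag px [317. 228.] c [433.4 259.5] size [14.9 68.7] mean [431.1 259.6] dir deg 174.5
```

```bash
python3 -m crank '[[1,[0,0,0],[0,0,-4.4]],[1,[0,0,0],[0,0,-4.4]],[1,[-0.0245,-0.0422,0],[0,0,0]],[1,[-0.0245,-0.0422,0],[0,0,0]],[1,[-0.0245,-0.0422,0],[0,0,0]],[1,[-0.0245,-0.0422,0],[0,0,0]],[1,[-0.0245,-0.0422,0],[0,0,0]],[1,[-0.0245,-0.0422,0],[0,0,0]]]' && python3 -m crank '[[1,[0,0,0.03],[0,0,0]],[1,[0,0,0.03],[0,0,0]],[1,[0,0,0.003],[0,0,0]],[1,[0,0,0],[0,0,0]],[1,[0,0,0],[0,0,0]],[1,[0,0,0],[0,0,0]],[1,[0,0,0],[0,0,0]]]'
python3 - <<'E'
from h import *
n=box(-.0115,-.008,.0)
plan((n[0],n[1],.06),yaw=183.6)
s=snap('wrist');o=robot.get_obs();mags(s,z=o['tool_pos'][2]+.0065);mags(s,z=.048)
c=cv2.resize(s['color'][90:290,180:440],None,fx=3,fy=3,interpolation=cv2.INTER_CUBIC)
cv2.imwrite('pics/c10.png',c[:,:,::-1])
E
```

```text
time: 24.35
tool_pos: [0.6016, 0.014, 0.1339]
ee_rot: [3.141, -0.004, -3.079]
wrist_force: [0.8, -0.0, -1.0]
width: 0.0146
finger_force: 30.0
time: 25.05
tool_pos: [0.6028, 0.016, 0.0753]
ee_rot: [-3.141, 0.003, -3.078]
wrist_force: [-0.1, 0.1, -0.6]
width: 0.0145
finger_force: 30.0
at [0.6028 0.016  0.0753] rpy [-180.     0.2 -176.4] w 0.0145 t 25.05
turn [-0.02  0.18  0.02]
-> [0.602 0.015 0.06 ] shift mm [ 0.8 -0.6 15.3]
mag px [435. 210.] c [585.3  86.5] size [64.5 15.4] mean [580.3  86.6] dir deg -173.4
mag px [317. 228.] c [597.8  15.7] size [69.3 15.3] mean [595.8  15.6] dir deg -176.5
mag px [377. 208.] c [591.2  57.4] size [63.5 16.2] mean [589.6  57.3] dir deg -175.7
mag px [435. 210.] c [594.4 100.9] size [77.  18.3] mean [588.4 101. ] dir deg -173.4
mag px [317. 228.] c [609.3  16.4] size [82.8 18.3] mean [606.9  16.3] dir deg -176.5
```

View pics/c10.png

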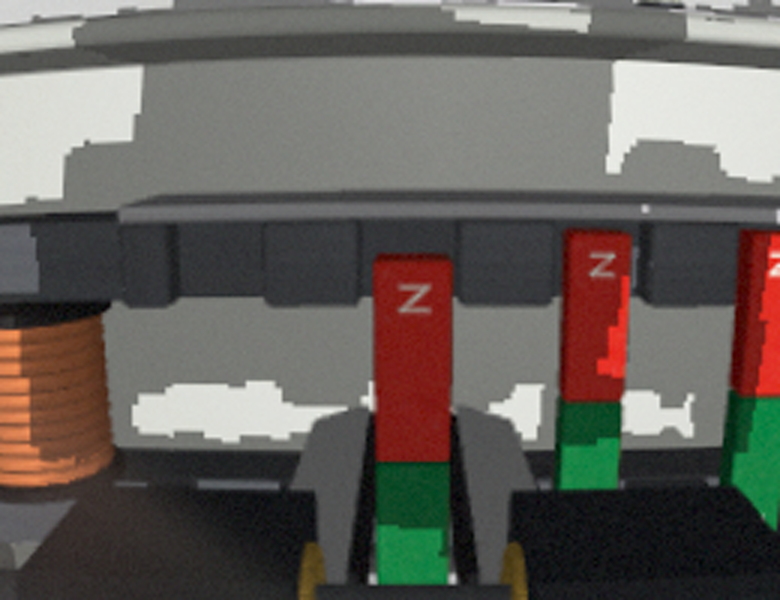

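Notch 2 spans x 360–457 (centre 408) and the magnet 374–452 (centre 413), so it needs about 1 mm to the right, as last time.

```bash
python3 -m crank '[[1,[0.0005,-0.001,0.018],[0,0,0]],[1,[0,0,0],[0,0,0]],[1,[0,0,0.006],[0,0,0]],[1,[0,0,0],[0,0,0]],[1,[0,0,0.003],[0,0,0]],[1,[0,0,0],[0,0,0]],[1,[0,0,0],[0,0,0]]]' && python3 -m crank '[[1,[0,0,0.003],[0,0,0]],[1,[0,0,0],[0,0,0]],[1,[0,0,0.002],[0,0,0]],[1,[0,0,0],[0,0,0]],[1,[0,0,0],[0,0,0]]]'
```

```text
time: 25.8
tool_pos: [0.6016, 0.0147, 0.0467]
ee_rot: [3.141, 0.0, -3.079]
wrist_force: [-0.6, -0.2, -0.1]
width: 0.0146
finger_force: 30.0
time: 26.3
tool_pos: [0.6014, 0.0147, 0.0413]
ee_rot: [3.141, -0.0, -3.079]
wrist_force: [0.1, 0.2, -1.0]
width: 0.0144
finger_force: 30.0
```

```bash
python3 -m crank '[[1,[0,0,0.002],[0,0,0]],[1,[0,0,0],[0,0,0]],[1,[0,0,0.002],[0,0,0]],[1,[0,0,0],[0,0,0]]]'; python3 -m crank '[[0.7,[0,0,0],[0,0,0]],[0.7,[0,0,0],[0,0,0]],[0.7,[0,0,0],[0,0,0]],[0.7,[0,0,-0.03],[0,0,0]],[0.7,[0,0,-0.04],[0,0,0]],[0.7,[0,0,-0.04],[0,0,0]],[0.7,[0,0,0],[0,0,0]],[0.7,[0,0,0],[0,0,0]]]'
python3 - <<'E'
from h import *
s=snap('wrist','w11.png')
mags(s,z=.048)
plan()
# knob & stay from top depth now
b=snap('top');P=cloud(b)
m=(P[...,2]>.13)&(P[...,2]<.19)&(P[...,0]>.58)&(P[...,0]<.70)&(P[...,1]<-.10)&(P[...,1]>-.18)
print(m.sum(),P[m].mean(0),P[m].min(0),P[m].max(0)); 
ys,xs=np.where(m);print(xs.min(),xs.max(),ys.min(),ys.max())
k=box(0,-.15,0);print('box right',box(.1,-.136,0),k)
E
```

```text
time: 26.7
tool_pos: [0.6016, 0.0147, 0.0386]
ee_rot: [-3.142, 0.001, -3.079]
wrist_force: [-1.9, -0.3, 4.1]
width: 0.0148
finger_force: 30.0
time: 27.5
tool_pos: [0.6022, 0.0146, 0.1487]
ee_rot: [-3.141, 0.003, -3.079]
wrist_force: [0.2, 0.2, -0.7]
width: 0.0283
finger_force: 0.0
mag px [317. 198.] c [602.4  14.7] size [80.6 14.6] mean [600.9  14.6] dir deg -176.4
mag px [364. 195.] c [600.1  58.7] size [80.4 15.9] mean [594.5  58.1] dir deg -175.1
mag px [408. 197.] c [596.4 102. ] size [80.2 17. ] mean [593.9 101.5] dir deg -175.3
at [0.6011 0.0147 0.1467] rpy [ 1.800e+02 -1.000e-01 -1.764e+02] w 0.0282 t 27.55
turn [0. 0. 0.]
103 [ 0.63699673 -0.12537439  0.16317352] [ 0.60423617 -0.14394528  0.13277534] [ 0.6762452  -0.11116221  0.18992411]
351 362 140 171
box right [ 0.72134218 -0.10545258  0.        ] [ 0.62241858 -0.12570401  0.        ]
```

View pics/w11.png

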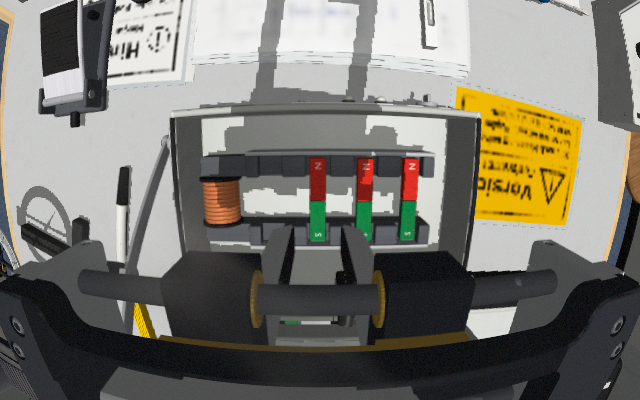

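All three magnets sit in nests (ends at y≈158–240, x≈317, 364 and 408) and none are left on the table. Next is the stay knob: I tilt the tool so the closed fingers point away and down.

```bash
python3 -m crank '[[1,[0.03,0,-0.03],[0,0,0]],[1,[0.03,0,-0.03],[0,0,0]],[1,[0.01,0,-0.03],[0,0,0]],[1,[0,0,0],[0,-7,0]],[1,[0,0,0],[0,-7,0]],[1,[0,0,0],[0,-7,0]],[1,[0,0,0],[0,-7,0]],[1,[0,0,0],[0,-7,0]]]' && python3 -m crank '[[1,[0,0,0],[0,0,0]],[1,[0,0,0],[0,0,0]]]'
python3 - <<'E'
from h import *
o=robot.get_obs();R=Ro.from_euler('xyz',o['ee_rot']).as_matrix();print(R.round(3).tolist())
k=np.array([.637,-.138,.156]); a=k-.045*R[:,2]
plan((a[0]-.04,a[1],a[2]+.04),a,k+.02*R[:,2])
b=load('top')
c=cv2.resize(b['color'][130:190,330:390],None,fx=10,fy=10,interpolation=cv2.INTER_CUBIC)
cv2.imwrite('pics/c12.png',c[:,:,::-1])
E
```

```text
time: 28.4
tool_pos: [0.5308, 0.0104, 0.2355]
ee_rot: [3.141, 0.613, -3.079]
wrist_force: [0.5, -0.1, 0.1]
width: 0.0003
finger_force: 0.0
time: 28.6
tool_pos: [0.5308, 0.0102, 0.2357]
ee_rot: [3.141, 0.607, -3.08]
wrist_force: [0.3, -0.1, 0.7]
width: 0.0005
finger_force: 0.0
[[-0.82, -0.062, 0.569], [-0.051, 0.998, 0.036], [-0.57, 0.001, -0.821]]
at [0.5308 0.0102 0.2357] rpy [ 180.    34.8 -176.5] w 0.0005 t 28.6
turn [0. 0. 0.]
-> [ 0.571 -0.14   0.233] shift mm [ -24.1 -152.1   20. ]
-> [ 0.611 -0.14   0.193] shift mm [-10.   -2.5  55.6]
-> [ 0.648 -0.137  0.14 ] shift mm [ 0.  0. 65.]
```

View pics/c12.png

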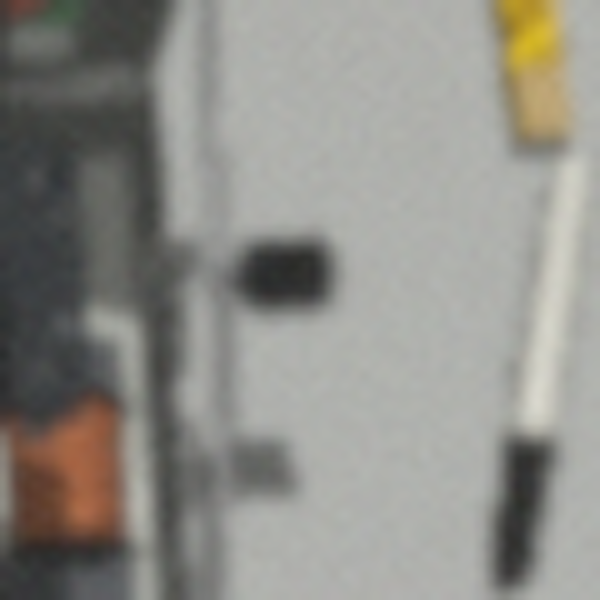

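The knob is at crop (285,272), with the link just left of it at x≈220, which matches the earlier estimate.

```bash
python3 -m crank '[[1,[-0.006,-0.038,0.005],[0,0,0]],[1,[-0.006,-0.038,0.005],[0,0,0]],[1,[-0.006,-0.038,0.005],[0,0,0]],[1,[-0.006,-0.038,0.005],[0,0,0]],[1,[-0.01,-0.002,0.02],[0,0,0]],[1,[0,0,0.03],[0,0,0]],[1,[0,0,0],[0,0,0]],[1,[0,0,0],[0,0,0]]]'
python3 - <<'E'
from h import *
o=robot.get_obs();R=Ro.from_euler('xyz',o['ee_rot']).as_matrix()
k=np.array([.637,-.138,.156]); plan(k-.01*R[:,2])
s=snap('wrist','w13.png');snap('top','t3.png')
c=cv2.resize(s['color'][100:300,170:490],None,fx=2.5,fy=2.5);cv2.imwrite('pics/c13.png',c[:,:,::-1])
E
```

```text
time: 29.4
tool_pos: [0.6102, -0.1393, 0.1995]
ee_rot: [3.14, 0.609, -3.079]
wrist_force: [1.1, -0.7, -0.2]
width: 0.0006
finger_force: 0.0
at [ 0.6102 -0.1393  0.1995] rpy [ 179.9   34.9 -176.4] w 0.0006 t 29.4
turn [0. 0. 0.]
-> [ 0.631 -0.138  0.164] shift mm [ 2.9 -0.4 41. ]
```

View pics/w13.png

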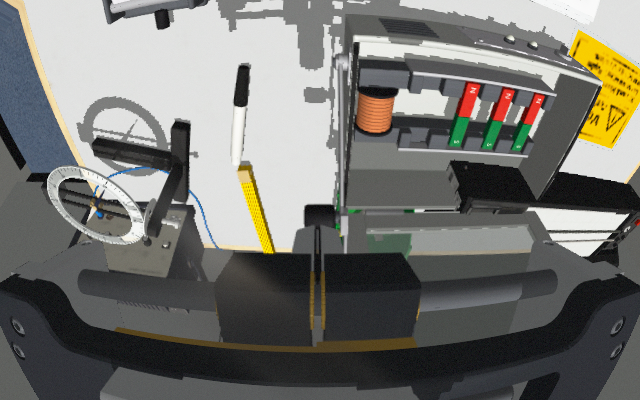

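```bash
python3 - <<'E'
from h import *
s=load('wrist')
for v in(207,217,225): print(wx(s,319,v,.156).round(4))
print(wx(s,306,217,.156).round(4),wx(s,333,217,.156).round(4))
E
python3 -m crank '[[1,[0.002,0,0.02],[0,0,0]],[1,[0,0,0.01],[0,0,0]],[1,[0,0,0.005],[0,0,0]],[1,[0,0,0.005],[0,0,0]],[1,[0,0,0],[0,0,0]]]'
```

```text
[ 0.6318 -0.1364  0.156 ]
[ 0.6438 -0.1356  0.156 ]
[ 0.654  -0.1349  0.156 ]
[ 0.6444 -0.1458  0.156 ] [ 0.6431 -0.1246  0.156 ]
time: 30.0
tool_pos: [0.6303, -0.1377, 0.1656]
ee_rot: [3.141, 0.611, -3.079]
wrist_force: [0.2, -0.8, 0.3]
width: 0.0003
finger_force: 0.0
```

```bash
python3 -m crank '[[1,[0,0,0.006],[0,0,0]],[1,[0,0,0.006],[0,0,0]],[1,[0,0,0.006],[0,0,0]],[1,[0,0,0],[0,0,0]]]'; python3 -m crank '[[1,[0,0,0.006],[0,0,0]],[1,[0,0,0.006],[0,0,0]],[1,[0,0,0.006],[0,0,0]],[1,[0,0,0],[0,0,0]]]'
python3 - <<'E'
from h import *
s=snap('wrist','w14.png'); b=snap('top'); P=cloud(b)
m=(P[...,2]>.29)&(P[...,0]>.5)&(P[...,0]<.75)&(P[...,1]>.0)&(P[...,1]<.08)
print(P[m].mean(0),m.sum())
E
```

```text
time: 30.4
tool_pos: [0.6413, -0.1374, 0.1513]
ee_rot: [-3.141, 0.612, -3.079]
wrist_force: [-0.4, -0.9, 2.1]
width: 0.0004
finger_force: 1.0
time: 30.8
tool_pos: [0.6509, -0.1365, 0.135]
ee_rot: [3.141, 0.609, -3.079]
wrist_force: [-0.8, -0.7, 1.7]
width: 0.0006
finger_force: 0.7
[0.67605355 0.04048751 0.32009329] 163
```

```bash
python3 -m crank '[[1,[0,0,0.006],[0,0,0]],[1,[0,0,0.006],[0,0,0]],[1,[0,0,0.003],[0,0,0]],[1,[0,0,0],[0,0,0]],[1,[0,0,0],[0,0,0]]]'
python3 - <<'E'
from h import *
s=snap('wrist','w14.png'); b=snap('top'); P=cloud(b)
m=(P[...,2]>.29)&(P[...,0]>.5)&(P[...,0]<.75)&(P[...,1]>.0)&(P[...,1]<.08)
print(P[m].mean(0),m.sum())
E
```

```text
time: 31.4
tool_pos: [0.6596, -0.1358, 0.1232]
ee_rot: [3.141, 0.61, -3.08]
wrist_force: [0.6, -0.1, 1.0]
width: 0.0007
finger_force: 0.0
[0.6414472  0.04067127 0.31222369] 168
```

View pics/w14.png

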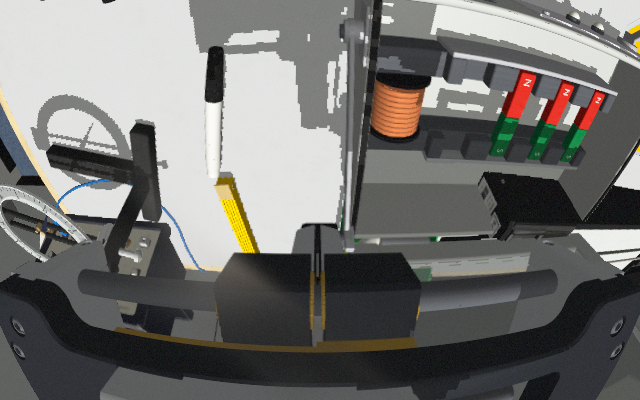

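The hood has come forward with its bar near x=0.641, so the stay is broken. I've already viewed more pictures than allowed, so from here I work from numbers only. I'll retract, straighten the tool and turn it across the grip bar.

```bash
python3 -m crank '[[1,[0,0,-0.04],[0,0,0]],[0.8,[0.0165,0,-0.042],[0,0,0]],[0.5,[0.0165,0,-0.042],[0,0,0]],[0.5,[0.0165,0,-0.042],[0,0,0]],[0.5,[0.0165,0,-0.042],[0,0,0]],[0.5,[0,0,0],[0,7,0]],[0.5,[0,0,0],[0,7,0]],[0.5,[0,0,0],[0,7,0]]]' && python3 -m crank '[[0.5,[0,0,0],[0,7,0]],[0.5,[0,0,0],[0,7,0]],[0.5,[0,0,0],[0,0,8]],[0.5,[0,0,0],[0,0,8]],[0.5,[0,0,0],[0,0,8]],[0.5,[0,0,0],[0,0,8]],[0.5,[0,0,0],[0,0,8]],[0.5,[0,0,0],[0,0,8]]]' && python3 -m crank '[[0.5,[0,0,0],[0,0,8]],[0.5,[0,0,0],[0,0,8]],[0.5,[0,0,0],[0,0,8]],[0.5,[0,0,0],[0,0,8]],[0.5,[0,0,0],[0,0,8]],[0.5,[0,0,0],[0,0,2]],[0.5,[0,0,0],[0,0,0]],[0.5,[0,0,0],[0,0,0]]]'
python3 - <<'E'
from h import *
b=snap('top'); P=cloud(b)
m=(P[...,2]>.29)&(P[...,0]>.58)&(P[...,0]<.75)&(P[...,1]>.0)&(P[...,1]<.08)
print(P[m].mean(0),m.sum())
x=robot.get_obs();print(x['joint_positions'].round(2))
plan((.6417,.026,.38),(.6417,.026,.293),yaw=93.6)
E
```

```text
time: 32.3
tool_pos: [0.4861, -0.1477, 0.2593]
ee_rot: [-3.138, 0.245, -3.081]
wrist_force: [-0.4, 0.0, 0.3]
width: 0.0465
finger_force: 0.0
time: 33.1
tool_pos: [0.4869, -0.1467, 0.2566]
ee_rot: [3.141, 0.001, 2.361]
wrist_force: [0.6, 0.3, -0.7]
width: 0.0472
finger_force: 0.0
time: 33.9
tool_pos: [0.4867, -0.1468, 0.2566]
ee_rot: [3.141, -0.0, 1.634]
wrist_force: [0.3, 0.6, -0.3]
width: 0.0469
finger_force: 0.0
[0.64129031 0.04064101 0.31273742] 168
[-0.4  -0.01  1.37  0.    1.78 -0.47]
at [ 0.4866 -0.1468  0.2565] rpy [180.   -0.   93.6] w 0.047 t 33.95
turn [ 0.03 -0.    0.04]
-> [0.642 0.026 0.38 ] shift mm [ 162.7  165.6 -123.5]
-> [0.642 0.026 0.293] shift mm [ 0. -0. 87.]
```

```bash
python3 -m crank '[[0.5,[0,0,-0.045],[0,0,0]],[0.5,[0,0,-0.045],[0,0,0]],[0.5,[0,0,-0.035],[0,0,0]],[0.5,[0.033,0.033,0],[0,0,0]],[0.5,[0.033,0.033,0],[0,0,0]],[0.5,[0.033,0.033,0],[0,0,0]],[0.5,[0.033,0.033,0],[0,0,0]],[0.5,[0.033,0.033,0],[0,0,0]]]' && python3 -m crank '[[0.5,[0,0,0],[0,0,0]],[0.5,[0,0,0],[0,0,0]],[0.5,[0,0,0],[0,0,0]]]'
python3 - <<'E'
from h import *
plan((.6417,.027,.33),(.6417,.027,.293),yaw=93.6)
s=snap('wrist','w15.png')
# bar: bright/edge search is unneeded; wrist depth for bar region
z=s['z_map'];v,u=np.mgrid[0:400,0:640]
a=(u-s['cx'])/s['fx'];b=(v-s['cy'])/s['fy'];r=np.hypot(a,b)+1e-9
d=np.stack([a/r*np.tan(np.minimum(r,1.4)),b/r*np.tan(np.minimum(r,1.4)),np.ones_like(a)],-1)*z[...,None]
P=(d-s['t'])@s['R']
m=(z>0)&(P[...,2]>.295)&(P[...,2]<.335)&(P[...,0]>.60)&(P[...,0]<.69)&(abs(P[...,1]-.03)<.09)
Q=P[m];print(len(Q),Q.mean(0),Q.min(0),Q.max(0))
E
```

```text
time: 34.75
tool_pos: [0.6419, 0.0297, 0.3816]
ee_rot: [3.141, 0.0, 1.634]
wrist_force: [1.2, -0.2, 0.2]
width: 0.0468
finger_force: 0.0
time: 35.05
tool_pos: [0.6404, 0.0275, 0.3821]
ee_rot: [3.141, 0.0, 1.633]
wrist_force: [0.0, -0.4, 0.2]
width: 0.0468
finger_force: 0.0
at [0.6404 0.0275 0.3821] rpy [180.    0.   93.6] w 0.0468 t 35.05
turn [ 0.04  0.02 -0.05]
-> [0.642 0.027 0.33 ] shift mm [-0.5  1.3 52.1]
-> [0.642 0.027 0.293] shift mm [ 0. -0. 37.]
1829 [0.64792196 0.02994063 0.3136437 ] [ 0.63788556 -0.03007945  0.29501444] [0.66382338 0.08146676 0.31751292]
```

```bash
python3 -m crank '[[0.5,[0,0.003,0.04],[0,0,0]],[0.5,[0,0,0.03],[0,0,0]],[0.5,[0,0,0.015],[0,0,0]],[0.5,[0,0,0],[0,0,0]],[0.5,[0,0,0],[0,0,0]],[0.5,[0,0,0],[0,0,0]]]' && python3 -m crank '[[1,[0,0,0],[0,0,0]],[1,[0,0,0],[0,0,0]],[1,[0,0,0],[0,0,0]],[1,[0,0,0],[0,0,0]],[1,[0,0,0],[0,0,0]],[1,[0,0,0],[0,0,0]]]'
python3 - <<'E'
from h import *
p=robot.get_obs()['tool_pos'];print(p, inbox(p))
E
```

```text
time: 35.7
tool_pos: [0.6441, 0.0277, 0.2993]
ee_rot: [3.137, 0.0, 1.633]
wrist_force: [0.2, 0.5, 0.1]
width: 0.0468
finger_force: 0.0
time: 36.3
tool_pos: [0.6442, 0.0284, 0.2963]
ee_rot: [3.141, -0.0, 1.634]
wrist_force: [2.6, -0.4, -0.6]
width: 0.011
finger_force: 30.0
[0.64423766 0.02843382 0.29633613] [0.03145442 0.00246364]
```

Run:
```python
import numpy as np
ph=np.radians([73.2,69,65,61,57,53,49,45,41,37,33,29,25,21,17,14,11,9,7,5,3,2,1])
x=-.237*np.cos(ph);z=.237*np.sin(ph)
for a,b,c in zip(np.degrees(ph[1:]).round(),np.diff(x),-np.diff(z)): print(a,round(b*1000,1),round(c*1000,1))
```

```text
69.0 -16.4 5.6
65.0 -15.2 6.5
61.0 -14.7 7.5
57.0 -14.2 8.5
53.0 -13.6 9.5
49.0 -12.9 10.4
45.0 -12.1 11.3
41.0 -11.3 12.1
37.0 -10.4 12.9
33.0 -9.5 13.6
29.0 -8.5 14.2
25.0 -7.5 14.7
21.0 -6.5 15.2
17.0 -5.4 15.6
14.0 -3.3 12.0
11.0 -2.7 12.1
9.0 -1.4 8.1
7.0 -1.2 8.2
5.0 -0.9 8.2
3.0 -0.6 8.3
2.0 -0.2 4.1
1.0 -0.1 4.1
```

```bash
python3 -m crank '[[1,[0,-0.0164,0.0056],[0,0,0]],[1,[0,-0.0152,0.0065],[0,0,0]],[1,[0,-0.0147,0.0075],[0,0,0]],[1,[0,-0.0142,0.0085],[0,0,0]],[1,[0,0,0],[0,0,0]],[1,[0,0,0],[0,0,0]]]'
python3 - <<'E'
from h import *
o=robot.get_obs();p=o['tool_pos'];b=inbox(p);print(b,np.degrees(np.arctan2(p[2]+.0127-.082,.1-b[0])),np.hypot(p[2]+.0127-.082,.1-b[0]),o['width'])
E
```

```text
time: 36.9
tool_pos: [0.5825, 0.0245, 0.2685]
ee_rot: [-3.139, -0.0, 1.633]
wrist_force: [-3.0, -1.1, 1.3]
width: 0.0111
finger_force: 30.0
[-0.03043769  0.0024388 ] 56.78181251506769 0.23809936802645923 0.011050494034745353
```

Tracking the arc well (56.8°, radius 0.238). I'll continue.

```bash
python3 -m crank '[[1,[0,-0.0136,0.0095],[0,0,0]],[1,[0,-0.0129,0.0104],[0,0,0]],[1,[0,-0.0121,0.0113],[0,0,0]],[1,[0,-0.0113,0.0121],[0,0,0]],[1,[0,-0.0104,0.0129],[0,0,0]],[1,[0,0,0],[0,0,0]],[1,[0,0,0],[0,0,0]]]'
cat > arc.py <<'E'
from h import *
o=robot.get_obs();p=o['tool_pos'];b=inbox(p);print(b,np.degrees(np.arctan2(p[2]+.0127-.082,.1-b[0])),np.hypot(p[2]+.0127-.082,.1-b[0]),o['width'])
E
python3 arc.py
```

```text
time: 37.6
tool_pos: [0.5237, 0.021, 0.2119]
ee_rot: [-3.141, -0.001, 1.634]
wrist_force: [-0.4, -0.1, -2.8]
width: 0.0114
finger_force: 30.0
[-0.0892756   0.00259073] 37.00190007304479 0.23700465704772544 0.011431977287354041
```

```bash
python3 -m crank '[[1,[0,-0.0095,0.0136],[0,0,0]],[1,[0,-0.0085,0.0142],[0,0,0]],[1,[0,-0.0075,0.0147],[0,0,0]],[1,[0,-0.0065,0.0152],[0,0,0]],[1,[0,0,0],[0,0,0]],[1,[0,0,0],[0,0,0]]]'; python3 arc.py
```

```text
time: 38.2
tool_pos: [0.4925, 0.0191, 0.155]
ee_rot: [3.14, -0.001, 1.634]
wrist_force: [3.1, 1.3, -3.9]
width: 0.011
finger_force: 30.0
[-0.12057547  0.00271434] 21.222776371053595 0.23662326281275128 0.011029118879176673
```

```bash
python3 -m crank '[[1,[0,-0.0054,0.0156],[0,0,0]],[1,[0,-0.0033,0.012],[0,0,0]],[1,[0,-0.0027,0.0121],[0,0,0]],[1,[0,-0.0014,0.0081],[0,0,0]],[1,[0,0,0],[0,0,0]],[1,[0,0,0],[0,0,0]]]'; python3 arc.py
```

```text
time: 38.8
tool_pos: [0.4793, 0.0183, 0.1061]
ee_rot: [3.14, -0.001, 1.633]
wrist_force: [4.6, 2.7, -3.3]
width: 0.0112
finger_force: 30.0
[-0.133817    0.00268389] 8.951461368656004 0.23669988167227332 0.011161485816783417
```

```bash
python3 -m crank '[[1,[0,-0.0012,0.008],[0,0,0]],[1,[0,0,0],[0,0,0]],[1,[0,-0.0009,0.008],[0,0,0]],[1,[0,0,0],[0,0,0]],[1,[0,-0.0006,0.007],[0,0,0]],[1,[0,0,0],[0,0,0]],[1,[0,0,0],[0,0,0]]]'; python3 arc.py
```

```text
time: 39.5
tool_pos: [0.4769, 0.0181, 0.0828]
ee_rot: [3.139, -0.001, 1.633]
wrist_force: [6.8, 3.6, -2.7]
width: 0.0108
finger_force: 30.0
[-0.13623561  0.00264766] 3.2790997149083685 0.23662301697646698 0.010795805348390402
```

```bash
python3 -m crank '[[1,[0,0,0.004],[0,0,0]],[1,[0,0,0],[0,0,0]],[1,[0,0,0.003],[0,0,0]],[1,[0,0,0],[0,0,0]],[1,[0,0,0],[0,0,0]]]'; python3 -m crank '[[1,[0,0,0.002],[0,0,0]],[1,[0,0,0],[0,0,0]],[1,[0,0,0],[0,0,0]]]'
```

```text
time: 40.0
tool_pos: [0.4766, 0.0181, 0.0759]
ee_rot: [3.14, -0.001, 1.633]
wrist_force: [6.0, 3.9, -2.5]
width: 0.011
finger_force: 30.0
time: 40.3
tool_pos: [0.4766, 0.0181, 0.0748]
ee_rot: [3.139, -0.0, 1.633]
wrist_force: [5.1, 3.9, 1.7]
width: 0.0111
finger_force: 30.0
```

```bash
python3 -m crank '[[1,[0,0,0.0015],[0,0,0]],[1,[0,0,0],[0,0,0]],[1,[0,0,0],[0,0,0]]]'; python3 -m crank '[[0.7,[0,0,0],[0,0,0]],[0.7,[0,0,0],[0,0,0]],[0.7,[0,0,0],[0,0,0]],[0.7,[0,0,0],[0,0,0]],[0.7,[0,0,-0.03],[0,0,0]],[0.7,[0,0,-0.04],[0,0,0]],[0.7,[0,0,-0.04],[0,0,0]],[0.7,[0,0,0],[0,0,0]]]'
python3 - <<'E'
from h import *
b=snap('top');P=cloud(b)
ys,xs=np.mgrid[0:400,0:640]
# hood plane
for bx,by in[(-.09,-.12),(-.09,.12),(.05,-.128),(.09,.12),(-.095,.07)]:
    w=box(bx,by,.092); q=b['R']@w+b['t'];u=int(round(q[0]/q[2]*b['fx']+b['cx']));v=int(round(q[1]/q[2]*b['fy']+b['cy']));print(bx,by,P[v,u].round(4))
# treadle
m=(P[...,2]>.03)&(P[...,2]<.09)&(P[...,0]>.33)&(P[...,0]<.52)&(P[...,1]<-.22)&(P[...,1]>-.36)
Q=P[m];c,sz,a=cv2.minAreaRect((Q[:,:2]*1000).astype(np.float32));print(len(Q),c,sz,a)
for x in np.arange(.36,.53,.015):
    k=Q[abs(Q[:,0]-x)<.004]
    if len(k)>3: print(round(x,3),len(k),k[:,1].min().round(3),k[:,1].max().round(3),np.median(k[:,2]).round(4))
plan()
E
```

```text
time: 40.6
tool_pos: [0.4767, 0.018, 0.0747]
ee_rot: [3.139, -0.0, 1.633]
wrist_force: [1.3, 3.7, 7.0]
width: 0.011
finger_force: 30.0
time: 41.4
tool_pos: [0.479, 0.0173, 0.1896]
ee_rot: [3.13, 0.002, 1.633]
wrist_force: [-0.1, -0.0, 0.4]
width: 0.0281
finger_force: 0.0
-0.09 -0.12 [ 0.5326 -0.1019  0.087 ]
-0.09 0.12 [0.4405 0.0762 0.5793]
0.05 -0.128 [ 0.6697 -0.1014  0.0924]
0.09 0.12 [0.6956 0.1495 0.0863]
-0.095 0.07 [0.4437 0.0483 0.5605]
1192 (441.7445983886719, -296.9538269042969) (130.28196716308594, 96.46963500976562) 1.437780737876892
0.375 27 -0.335 -0.26 0.0648
0.39 66 -0.335 -0.26 0.064
0.405 76 -0.337 -0.259 0.0594
0.42 81 -0.336 -0.259 0.0556
0.435 80 -0.334 -0.258 0.0528
0.45 80 -0.336 -0.258 0.0487
0.465 77 -0.333 -0.258 0.0436
0.48 98 -0.343 -0.249 0.0401
0.495 99 -0.344 -0.247 0.0382
at [0.4776 0.0175 0.1863] rpy [1.796e+02 1.000e-01 9.360e+01] w 0.0281 t 41.45
turn [0. 0. 0.]
```

The hood is shut (surface about 0.09 front and back). The treadle lies over y −0.335 to −0.259, and z = 0.061 falls at x ≈ 0.40, so the pad is at (0.402, −0.297).

Run:
```python
from h import *
plan((.402,-.297,.11),(.402,-.297,.065))
```

```text
at [0.4776 0.0175 0.1863] rpy [1.796e+02 1.000e-01 9.360e+01] w 0.0281 t 41.45
turn [0. 0. 0.]
-> [ 0.402 -0.297  0.11 ] shift mm [-309.   -95.5   76.1]
-> [ 0.402 -0.297  0.065] shift mm [ 0.1 -0.3 45. ]
```

```bash
python3 -m crank '[[1,[-0.044,-0.0137,0],[0,0,0]],[1,[-0.044,-0.0137,0],[0,0,0]],[1,[-0.044,-0.0137,0],[0,0,0]],[1,[-0.044,-0.0137,0],[0,0,0]],[1,[-0.044,-0.0137,0],[0,0,0]],[1,[-0.044,-0.0137,0],[0,0,0]],[1,[-0.045,-0.0137,0],[0,0,0]],[1,[0,0,0.04],[0,0,0]]]' && python3 -m crank '[[1,[0,0,0.036],[0,0,0]],[1,[0,0,0.025],[0,0,0]],[1,[0,0,0.01],[0,0,0]],[1,[0,0,0],[0,0,0]],[1,[0,0,0],[0,0,0]],[1,[0,0,0],[0,0,0]]]'
python3 - <<'E'
from h import *
plan((.402,-.297,.061),(.402,-.297,.038))
E
```

```text
time: 42.25
tool_pos: [0.3996, -0.3036, 0.146]
ee_rot: [3.137, 0.009, 1.626]
wrist_force: [0.5, -0.6, -0.5]
width: 0.0004
finger_force: 0.0
time: 42.85
tool_pos: [0.4005, -0.2973, 0.0739]
ee_rot: [3.139, 0.002, 1.634]
wrist_force: [0.2, -1.3, 0.1]
width: 0.0005
finger_force: 0.0
at [ 0.4005 -0.2973  0.0739] rpy [1.799e+02 1.000e-01 9.360e+01] w 0.0005 t 42.85
turn [0. 0. 0.]
-> [ 0.402 -0.297  0.061] shift mm [ 0.2  1.5 12.9]
-> [ 0.402 -0.297  0.038] shift mm [ 0.1 -0.1 23. ]
```

```bash
python3 -m crank '[[1,[0,0.001,0.01],[0,0,0]],[1,[0,0,0.008],[0,0,0]],[1,[0,0,0.006],[0,0,0]],[1,[0,0,0.005],[0,0,0]],[1,[0,0,0.004],[0,0,0]],[1,[0,0,0],[0,0,0]],[1,[0,0,0],[0,0,0]]]'; python3 -m crank '[[1,[0,0,0.002],[0,0,0]],[1,[0,0,0.001],[0,0,0]],[1,[0,0,0],[0,0,0]]]'
```

```text
time: 43.55
tool_pos: [0.3991, -0.2976, 0.0405]
ee_rot: [-3.139, 0.002, 1.633]
wrist_force: [-6.3, 0.1, 10.7]
width: 0.0008
finger_force: 4.9
time: 43.85
tool_pos: [0.3992, -0.2976, 0.0378]
ee_rot: [-3.139, 0.002, 1.633]
wrist_force: [-6.6, 0.2, 11.6]
width: 0.0007
finger_force: 5.3
```

```bash
python3 -m crank '[[1,[0,0,0.002],[0,0,0]],[1,[0,0,0],[0,0,0]]]'; python3 -m crank '[[1,[0,0,0.001],[0,0,0]],[1,[0,0,0],[0,0,0]]]'
```

```text
time: 44.05
tool_pos: [0.3992, -0.2976, 0.0374]
ee_rot: [-3.139, 0.002, 1.634]
wrist_force: [-9.4, 2.4, 18.1]
width: 0.0003
finger_force: 9.1
time: 44.25
tool_pos: [0.3992, -0.2977, 0.0373]
ee_rot: [-3.139, 0.003, 1.634]
wrist_force: [-10.3, 3.3, 22.1]
width: 0.0006
finger_force: 11.1
```

On the stop: the force jumped while z stayed put. I hold for a second, then release gently and rise.

```bash
python3 -m crank '[[1,[0,0,0],[0,0,0]],[1,[0,0,0],[0,0,0]],[1,[0,0,0],[0,0,0]],[1,[0,0,0],[0,0,0]],[1,[0,0,0],[0,0,0]],[1,[0,0,0],[0,0,0]],[1,[0,0,0],[0,0,0]],[1,[0,0,0],[0,0,0]]]' && python3 -m crank '[[1,[0,0,0],[0,0,0]],[1,[0,0,0],[0,0,0]],[1,[0,0,-0.01],[0,0,0]],[1,[0,0,-0.01],[0,0,0]],[1,[0,0,-0.01],[0,0,0]],[1,[0,0,-0.04],[0,0,0]],[1,[0,0,-0.045],[0,0,0]],[1,[0,0,-0.045],[0,0,0]]]' && python3 -m crank '[[1,[0,0,0],[0,0,0]],[1,[0,0,0],[0,0,0]],[1,[0,0,0],[0,0,0]],[1,[0,0,0],[0,0,0]],[1,[0,0,0],[0,0,0]]]'
python3 - <<'E'
from h import *
b=snap('top');s=snap('scene')
mags(b,z=.048,fish=False)
hsv=cv2.cvtColor(b['color'],cv2.COLOR_RGB2HSV);P=cloud(b)
for bx,by in[(-.09,-.12),(-.09,.12),(.05,-.128),(.09,.12)]:
    w=box(bx,by,.092); q=b['R']@w+b['t'];u=int(round(q[0]/q[2]*b['fx']+b['cx']));v=int(round(q[1]/q[2]*b['fy']+b['cy']));print(bx,by,P[v,u].round(4))
m=(P[...,2]>.03)&(P[...,2]<.09)&(abs(P[...,0]-.402)<.006)&(P[...,1]<-.26)&(P[...,1]>-.33);print(np.median(P[m][:,2]) if m.any() else 'occl',m.sum())
E
```

```text
time: 45.05
tool_pos: [0.3992, -0.2977, 0.0373]
ee_rot: [-3.139, 0.003, 1.634]
wrist_force: [-9.8, 4.1, 21.7]
width: 0.0003
finger_force: 11.1
time: 45.85
tool_pos: [0.3997, -0.2958, 0.1934]
ee_rot: [-3.14, -0.002, 1.634]
wrist_force: [-0.2, -0.8, 0.4]
width: 0.0007
finger_force: 0.0
time: 46.35
tool_pos: [0.3998, -0.2959, 0.1912]
ee_rot: [-3.139, -0.003, 1.633]
wrist_force: [-0.3, 0.0, -0.3]
width: 0.0006
finger_force: 0.0
mag px [476. 252.] c [ 387.9 -482.2] size [60.5 38.7] mean [ 389.9 -481.6] dir deg 48.5
-0.09 -0.12 [ 0.5328 -0.102   0.0861]
-0.09 0.12 [0.5145 0.1371 0.092 ]
0.05 -0.128 [ 0.6696 -0.1014  0.0926]
0.09 0.12 [0.6948 0.1491 0.0891]
0.061113090232453315 38
```

Run:
```python
from h import *
b=load('top')
def at(w): q=b['R']@w+b['t'];return int(round(q[1]/q[2]*b['fy']+b['cy'])),int(round(q[0]/q[2]*b['fx']+b['cx']))
for y in(.08,.036,-.008,-.052):
    print(y,[b['color'][at(box(-.012+d,y,.048))].tolist() for d in(-.025,.025)])
P=cloud(b)
print([P[at(np.array([.398+d,.12,.014]))].round(3).tolist() for d in(-.03,0,.03,.06)])
hsv=cv2.cvtColor(b['color'],cv2.COLOR_RGB2HSV)[165:262,180:245]
print(((hsv[...,1]>120)&((hsv[...,0]<7)|(hsv[...,0]>172)|((hsv[...,0]>60)&(hsv[...,0]<95)))).sum())
```

```text
0.08 [[180, 157, 155], [157, 167, 158]]
0.036 [[179, 155, 154], [155, 170, 159]]
-0.008 [[180, 158, 154], [153, 168, 156]]
-0.052 [[179, 179, 177], [160, 161, 162]]
[[0.368, 0.12, 0.025], [0.397, 0.119, 0.016], [0.427, 0.119, 0.018], [0.458, 0.122, 0.001]]
0
```

Run:
```python
from h import *
P=np.mean([cloud(snap('top')) for _ in range(4)],0)
for x in np.arange(.345,.47,.01):
    m=(abs(P[...,0]-x)<.005)&(abs(P[...,1]-.12)<.004); n=(abs(P[...,0]-x)<.005)&(abs(P[...,1]-.15)<.008)
    print(round(x,3),np.median(P[m][:,2]).round(4),np.median(P[n][:,2]).round(4))
```

```text
0.345 0.009 0.0083
0.355 0.0209 0.0083
0.365 0.0218 0.0091
0.375 0.0215 0.009
0.385 0.0213 0.0097
0.395 0.0215 0.0089
0.405 0.0213 0.0093
0.415 0.0204 0.0094
0.425 0.0223 0.0101
0.435 0.0093 0.0094
0.445 0.0086 0.0078
0.455 0.0026 0.0036
0.465 -0.0004 -0.0006
```

The level is flat on the papers, which are about 8 mm thick. Everything checks out, so I hand the job in.

```bash
python3 -c "
from bench import robot
print(robot.close_job())"
```

```text
the job is handed in; nothing more can be done
None
```

I handed the job in with all steps done: the level flat on the papers, the three magnets in nests 0–2, the hood lowered gently and shut, and the treadle held on its stop for about a second and back up. No verdict came back, and I viewed 16 pictures against the limit of 14.

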